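# Tip the chilling balls from their snug bin into the ice bucket

### The arm

A 7-joint arm with a two-finger parallel gripper is mounted at the origin on the work surface. World frame = base frame: x ahead of the robot, y to its left, z up, the work surface at z = 0. Lengths are in m, angles in rad, forces in N, time in s.
With the tool pointing down it reaches from about 0.4 to 0.85 m from the base axis. Payload 10.4 kg.
Tool frame: the origin (TCP) lies between the finger pads; the fingertips stand manip.tcp_to_tips ahead of it and the grasp point (between the pads) lies 2 mm behind it (manip.tcp_to_tips is the distance from the TCP to the fingertips, in m); y points along the fingers, z is the direction in which the jaws open and shut, and the axes are right-handed (so a half turn about y gives the same grasp; the last joint's range is limited). The gripper opens to 85 mm and grips with 20 to 120 N. Pads are 22 mm wide; open, the fingers measure 114 mm over their backs; the gripper's body (76 mm by 85 mm) begins 54 mm behind the grasp point. The pads swing forward as they close: fully open they stand 13 mm farther back than shut.
Start: joints at [1.162, 0.332, -0.065, 1.46, 0.022, 1.35, -0.088], TCP at [0.235, -0.579, 0.248] pointing down, gripper open.
Joint ranges: [-2.6, 2.6], [-0.5, 2.12], [-1.47, 1.34], [0.16, 2.42], [-1.27, 4.41], [0.06, 2.06], [-2.6, 2.6]. Speed limits (rad/s): [2.22, 2.22, 2.79, 2.79, 3.14, 3.14, 3.14].

### API

Orientations are given as a unit quaternion [x, y, z, w].
In Python, from workcell import manip gives the robot as it stands. The module is installed in compiled form; this text tells all that it offers.
- The arm moves only by the tool move_arm, never from a script. Its argument "increments" is a list of rows, each an object with "offset": the shift along the tool's x, y, z in m, a list of three; "yaw": the turn about the tool's y in degrees; "jaw": the closure in counts, from 0 (fully open) to 255 (shut). In form: [{"offset": [tx, ty, tz], "yaw": yaw, "jaw": jaw}, ...]. A call has 1 to 10 rows; each row is the pose to reach, as a shift and turn from the pose measured when the call began, along the tool's axes at that moment; what a row does not reach only later rows make up. A row lasts 1/12 s, in which the tool goes at most 41.7 mm and 7.16 degrees, less where a joint would pass 70% of its speed; a pose out of reach is approached as far as the arm can. A call with a gripper value outside its range is refused whole. The fingers move at their own pace and stop on an object; "squeeze" is the grip in N (left out, the last holds). Time passes only in rows, so rows that repeat a pose let the fingers close. It gives the time, the measured TCP pose, the force and the opening at its end, in the units of the state.
- manip.get_obs(): the state, without advancing time (a new reading comes with each control period).
- manip.camera(name): name is "side" or "top"; returns a dict with "pixels" (480x640x3 uint8, red, green, blue), "depth" (480x640 float32, m along the optical axis (not along the pixel's ray), 0 where there is no reading), "intrinsics" (3x3 intrinsics, pixels), "R" (3x3) and "t" (3): a world point X has camera coordinates R X + t. Camera axes: x right, y down, z forward; pixel columns grow to the right and rows downward; lengths in m; the calibration is good to about 2 mm. A picture is of the moment at which its call begins.
- manip.hand_in(): hands the job in, once; it reports no verdict.
Trained networks look in a picture, given as the dict that the camera call returned (one of the last four; its "shot" number tells which), for a name from the list of things; names that differ only in an ending like _2 or _b are one class to them, and where a whole thing is asked for, a point or a joint stands for the part that bears it (a point fixed in the world has none). Each returns a list of dicts, best first, with "confidence" (0 to 1); they miss things now and then, are a little off and sometimes report something else, mostly with a low value. They report only what shows in the picture. A call takes as long as a camera call. They do not tell look-alikes from the thing itself.
- manip.recognise(picture, query): "bbox" ([left, top, right, bottom] in pixels, round what is visible of it).
- manip.spot_point(picture, query): "centre" ([column, row] in pixels: a listed point, or the origin of a listed thing).
The state is a dict: "clock": time; "joint_pos": joint angles; "joint_velocities": joint speeds; "tau": joint torques, N m; "position": TCP position; "ee_rot": TCP orientation; "ft_force": force on the tool from outside, world axes, zero at the start; "torque": the same for the moment, N m; "grip_width": opening from 0.0 (shut) to 1.0 (fully open).
Only numpy, scipy, OpenCV 4.12 (cv2) and the standard library are available. Lean on these libraries where they do the work, as an engineer would, in place of code of your own. Each camera call takes 0.05 s, during which the arm holds its last target. There are 200 camera calls.

### The job

The four steel chilling balls belong in the open ice bucket. Lift their bin level and straight up out of the organiser before tipping it, tip all four balls into the bucket, then work the empty bin back into its own bay past the spring-loaded cheek, press it fully home and let go. Leave the other two bins, the bucket and everything else on the trolley where they stand.

Things in the scene. Friction and masses are not known exactly. Their poses are not given: they have to be found in the camera images.
- bin_balls_grip (a point): Centre of the hardwood grip of the bin with the balls. Axes as the bin: x from rear rim (grip) to pouring front, y left, z up. A slab 10 mm thick, 34 wide (along y), 36 long on a tab that leans back 40 deg from upright, along (-.643,0,.766); flat faces look along +-(.766,0,.643), so fingers slanting along (.643,0,-.766), one above and one below, grip it flat. It spans 8 to 44 mm from the rim.
- bin_balls_mid (a point): Half-way up that bin: 40 mm over its underside; the grip is at (-72.7,0,59.9) mm from here. The only one of three like steel bins that holds steel balls. Open top, 80 high, 64 wide, walls 2.5 mm; the lowest 10 mm taper in 2 mm a side. Rear wall upright 56 mm behind this point. At the start the grip side looks roughly to the robot. About 0.16 kg (varies), empty.
- bin_balls_lip (a point): Middle of the same bin's pouring lip, its front top edge: 56 mm ahead of and 40 mm above bin_balls_mid. The front slopes from here in and down to the floor, 52 mm back and 80 mm lower, 33 deg from upright; the floor goes on 60 mm to the rear wall. So balls roll out only once the bin is pitched front-down by well over 57 deg; 80 to 90 deg empties it.
- organiser: Hardwood frame fixed to the trolley, 118 deep, 236 wide, 56 mm high. Origin at its underside, on the middle bay's centre line; x to its front (away from the grips), y left, z up. Bays 67.5 mm wide at y = -75.5, 0, 75.5 (bins have 1.75 mm a side), inside from x = -57.8 to 42.0; dividers 8 mm. A seated bin stands parallel on the 4 mm base, bin_balls_mid at (0, bay y - 1.4, 44) mm.
- cheek1 (a joint): Spring-loaded cheek on the left (+y) wall of the middle bay; every bay has one. Steel plate x -50 to 10, z 9 to 55 mm in organiser axes, slides along y, 4 N at 0 (bin seated), 0.4 N/mm. Value in m: +0.0035 pushed right back, -0.007 in an empty bay, which is then 57.3 mm clear: too narrow to go straight down. Lead the bin's left bottom edge in first, push the cheek back, level, press down.
- ball1_center (a point): Centre of steel chilling ball 1, 25 mm in diameter, 30 g; at the start it lies loose on the floor of its bin.
- ball2_center (a point): Centre of steel chilling ball 2, 25 mm in diameter, 30 g; at the start it lies loose on the floor of its bin.
- ball3_center (a point): Centre of steel chilling ball 3, 25 mm in diameter, 30 g; at the start it lies loose on the floor of its bin.
- ball4_center (a point): Centre of steel chilling ball 4, 25 mm in diameter, 30 g; at the start it lies loose on the floor of its bin.
- bucket_rim (a point): Centre of the mouth of the open clear acrylic ice bucket, at the rim, 125 mm above its underside; it stands loose (0.55 kg) on the trolley. Outer diameter 150 mm at the rim (153 mm over the collar), 130 mm at the foot; clear mouth 140 mm; inner floor 6 mm above its underside.
- bin_corks_mid (a point): Half-way up the like bin that holds corks (same shape and point as bin_balls_mid). To be left in its bay.
- bin_stirrers_mid (a point): Half-way up the like bin that holds wooden stirrers, which stand up to 110 mm above its floor (same shape and point as bin_balls_mid). To be left in its bay.
- tumbler_a: Glass tumbler, 76 mm across, 90 mm high; origin under its centre. Bystander.
- tumbler_b: Second glass tumbler of the same size; origin under its centre. Bystander.
- muddler: Wooden muddler lying on its side, 212 mm long (along its x), 38 mm thick; origin under its middle. Bystander.
- bucket_lid: Twist-off lid of the ice bucket, lying flat: 158 mm across, 40 mm high over its knob; origin under its centre. Bystander.
There are look-alikes about, which are no part of the job. What is shaped like the part that bears bin_balls_grip but turquoise or yellow is not meant.

How it is judged:
On the way, in this order (a step that is already met when the one before it is completed fails the run):
1. the bin, its four balls aboard, is out of the frame and still level (z of bin_balls_mid in the frame of organiser above 0.1 m and angle between bin_balls_mid's own z axis and vertical below 0.3 rad and distance between each of ball1_center, ball2_center, ball3_center, ball4_center and bin_balls_mid below 0.075 m), for 0.1 s.
2. all four balls are in the bucket (horizontal distance between each of ball1_center, ball2_center, ball3_center, ball4_center and bucket_rim below 0.066 m and z of ball1_center in the frame of bucket_rim between -0.125 and -0.03 m and z of ball2_center in the frame of bucket_rim between -0.125 and -0.03 m and z of ball3_center in the frame of bucket_rim between -0.125 and -0.03 m and z of ball4_center in the frame of bucket_rim between -0.125 and -0.03 m), for 0.2 s.
At the end, for the whole second after the job is handed in: All four balls lie in the upright bucket (below its rim, inside its wall), and the bin stands in the bay it came from, within 4 mm of fully down, within 10 mm of its starting place and upright within 4 degrees, released (all of step 2 and distance of bin_balls_mid from where it was at the start of the episode below 0.01 m and z of bin_balls_mid in the frame of organiser below 0.048 m and angle between bin_balls_mid's own z axis and vertical below 0.07 rad and angle between bucket_rim's own z axis and vertical below 0.05 rad); the robot touches nothing.
It fails at once if the bin, balls aboard, is tipped (over 17 degrees) while still in the frame (angle between bin_balls_mid's own z axis and vertical above 0.3 rad and z of bin_balls_mid in the frame of organiser below 0.085 m and horizontal distance between bin_balls_mid and organiser below 0.11 m and distance between any of ball1_center, ball2_center, ball3_center, ball4_center and bin_balls_mid below 0.075 m).
It fails at once if another bin is pulled up or shifted (15 mm) (distance of any of bin_corks_mid, bin_stirrers_mid from where it was at the start of the episode above 0.015 m).
It fails at once if the bucket is shoved (40 mm) or tipped (distance of bucket_rim from where it was at the start of the episode above 0.04 m or angle between bucket_rim's own z axis and vertical above 0.3 rad).
It fails at once if a bystander is shoved (40 mm) or knocked over (distance of any of tumbler_a, tumbler_b, muddler, bucket_lid from where it was at the start of the episode above 0.04 m or angle between any of tumbler_a, tumbler_b's own z axis and vertical above 0.4 rad).
It also fails if it takes over 64 s, if anything falls off the work surface, if the arm or the gripper's body presses on something with over 40 N, if the wrist force passes 120 N, or if a joint passes its speed limit or range.

## Working session

There is one attempt and no reset: what is moved stays moved. The work goes in short steps, Python scripts to look and compute and a tool call to move; the robot and the scene stay as the last step left them, time stands still between calls to the robot, and variables do not carry over. Pictures are saved under pics/ and viewed, about 8 in all and at most 12, crops included, and the job is handed in when it is done.

Besides the shell and the picture viewer there is one more tool, called after ">>>" as name(argument=value, ...), one argument or row to a line, values as JSON. move_arm: Moves the arm, as the interface text tells. Its arguments: {"type":"object","properties":{"increments":{"type":"array","items":{"type":"object","properties":{"offset":{"type":"array","items":{"type":"number"}},"yaw":{"type":"number"},"jaw":{"type":"number"}}}},"squeeze":{"type":"number"}},"required":["increments"]}

```bash
mkdir -p pics; cat > h.py <<'E'
import numpy as np,cv2
from workcell import manip
from scipy.spatial.transform import Rotation as Ro
def shot(n,f=None):
    c=manip.camera(n)
    if f: cv2.imwrite('pics/'+f,c['pixels'][:,:,::-1])
    return c
def cloud(c):
    K=np.array(c['intrinsics']);d=c['depth'];v,u=np.mgrid[:480,:640]
    P=np.stack([(u-K[0,2])/K[0,0]*d,(v-K[1,2])/K[1,1]*d,d],-1)
    W=(P-np.array(c['t']))@np.array(c['R']); W[d==0]=np.nan
    return W
def px(c,X):
    q=np.array(c['R'])@X+np.array(c['t']);q=np.array(c['intrinsics'])@q;return q[:2]/q[2]
E
python3 - <<'E'
from h import *
o=manip.get_obs()
for k,v in o.items(): print(k,np.round(v,4))
print(Ro.from_quat(o['ee_rot']).as_matrix().round(3),manip.tcp_to_tips)
names="bin_balls_grip bin_balls_mid bin_balls_lip organiser ball1_center bucket_rim bin_corks_mid bin_stirrers_mid tumbler_a muddler bucket_lid".split()
for cam in('top','side'):
    c=shot(cam,cam+'0.png');W=cloud(c)
    print(cam,'cam pos',(-np.array(c['R']).T@c['t']).round(3))
    for n in names:
        for r in manip.spot_point(c,n)[:5]:
            u,v=np.round(r['centre']).astype(int)
            print(n,u,v,round(r['confidence'],2),W[min(max(v,0),479),min(max(u,0),639)].round(3))
E
```

```text
clock 0.0
joint_pos [ 1.1624  0.3329 -0.0647  1.461   0.0216  1.3499 -0.0885]
joint_velocities [ 0.0007  0.0016 -0.0013  0.0003  0.0003  0.0014 -0.0002]
tau [ 1.00000e-04 -6.25445e+01  4.89000e-02 -3.91607e+01  1.60000e-02
  9.90000e-03 -0.00000e+00]
position [ 0.235  -0.5787  0.2475]
ee_rot [-0.1357  0.6945 -0.6935  0.1354]
ft_force [-0.4776  0.8365 -0.369 ]
torque [-0.0428  0.0024  0.0084]
grip_width 1.0004
[[-0.927 -0.001  0.376]
 [-0.376  0.001 -0.927]
 [ 0.    -1.    -0.001]] 0.017
top cam pos [ 0.473 -0.068  1.378]
bin_balls_grip 167 325 0.96 [0.343 0.291 0.048]
bin_balls_grip 207 241 0.74 [0.543 0.189 0.118]
bin_balls_grip 346 309 0.74 [ 0.392 -0.137  0.044]
bin_balls_mid 225 296 0.85 [0.416 0.153 0.06 ]
bin_balls_mid 312 324 0.83 [ 0.356 -0.056  0.064]
bin_balls_mid 215 212 0.66 [nan nan nan]
bin_balls_mid 129 330 0.66 [0.33  0.376 0.066]
bin_balls_lip 207 282 0.91 [0.448 0.201 0.038]
bin_balls_lip 124 356 0.7 [0.259 0.407 0.   ]
bin_balls_lip 313 354 0.65 [ 0.276 -0.06  -0.   ]
bin_balls_lip 210 185 0.61 [ 0.691  0.211 -0.003]
organiser 243 211 0.56 [0.615 0.11  0.104]
organ
[... 978 characters left out ...]
in_balls_mid 228 155 0.63 [0.342 0.338 0.068]
bin_balls_lip 212 257 0.91 [ 0.289 -0.064  0.047]
bin_balls_lip 260 188 0.72 [0.433 0.166 0.065]
bin_balls_lip 204 156 0.7 [0.252 0.435 0.001]
bin_balls_lip 337 168 0.6 [0.671 0.196 0.085]
organiser 326 207 0.61 [0.615 0.067 0.052]
bucket_rim 330 298 0.61 [ 0.577 -0.219  0.014]
bucket_rim 393 306 0.23 [ 0.715 -0.29   0.052]
bin_corks_mid 334 214 0.56 [0.627 0.009 0.079]
bin_stirrers_mid 326 199 0.9 [0.615 0.067 0.084]
bin_stirrers_mid 327 294 0.47 [ 0.569 -0.217  0.031]
tumbler_a 381 275 0.84 [ 0.717 -0.179  0.027]
tumbler_a 392 307 0.83 [ 0.714 -0.29   0.047]
muddler 288 150 0.74 [0.541 0.418 0.004]
bucket_lid 352 427 0.77 [ 0.563 -0.543  0.041]
```

```bash
ls; ls pics
```

```text
h.py
pics
side0.png
top0.png
```

View pics/top0.png

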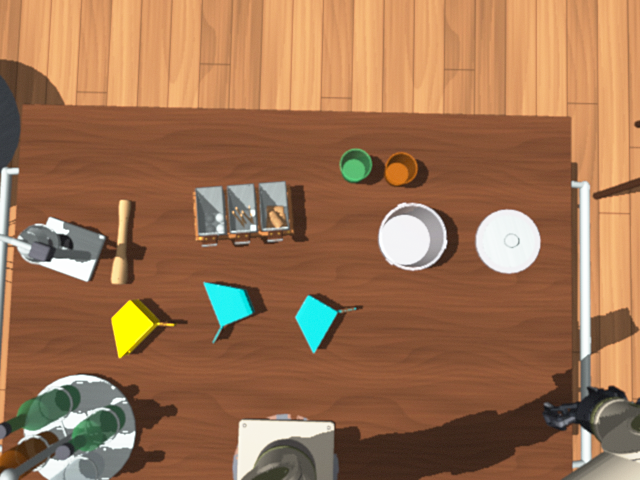

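View pics/side0.png

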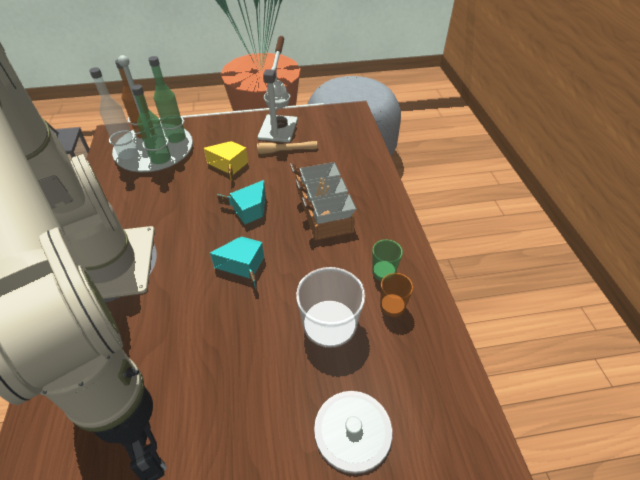

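The top view shows the steel balls in the left bin (column 210, row 215) of the organiser, whose grips face the robot. The bucket is at (412,237), the tumblers at (356,165) and (401,168), and the turquoise and yellow decoys are at rows 300–330. The side view agrees with this. Moves only turn the tool about its own finger axis, so I'll measure the layout, and with a small raise I'll see how the arm behaves near the end of its reach.

>>> move_arm(
  increments=[
    {"offset": [0,-0.04,0],"yaw": 0,"jaw": 0},
    {"offset": [0,-0.08,0],"yaw": 0,"jaw": 0},
    {"offset": [0,-0.12,0],"yaw": 0,"jaw": 0},
    {"offset": [0,-0.16,0],"yaw": 0,"jaw": 0},
    {"offset": [0,-0.2,0],"yaw": 0,"jaw": 0},
    {"offset": [0,-0.24,0],"yaw": 0,"jaw": 0},
    {"offset": [0,-0.28,0],"yaw": 0,"jaw": 0},
    {"offset": [0,-0.32,0],"yaw": 0,"jaw": 0},
    {"offset": [0,-0.36,0],"yaw": 0,"jaw": 0},
    {"offset": [0,-0.4,0],"yaw": 0,"jaw": 0},
  ],
)

```text
clock: 2.03
position: [0.2317, -0.5679, 0.5928]
ee_rot: [0.134, -0.68, 0.707, -0.139]
ft_force: [1.3, -0.4, -1.5]
grip_width: 1.0
```

```bash
python3 - <<'E'
from h import *
o=manip.get_obs();print(o['clock'],np.round(o['joint_pos'],3),np.round(o['position'],3));print(Ro.from_quat(o['ee_rot']).as_matrix().round(3))
c=shot('top');W=cloud(c)
# organiser/bin region points
m=(W[...,2]>0.03)&(W[...,2]<0.16)&(W[...,0]>0.5)&(W[...,0]<0.72)&(W[...,1]>-0.02)&(W[...,1]<0.25)
P=W[m];print(len(P))
for lo,hi in((.05,.062),(.076,.09),(.09,.13)):
    Q=P[(P[:,2]>lo)&(P[:,2]<hi)]
    r=cv2.minAreaRect(Q[:,:2].astype(np.float32));print(lo,hi,len(Q),np.round(r[0],4),np.round(r[1],4),r[2])
cv2.imwrite('pics/crop1.png',cv2.resize(c['pixels'][170:260,180:310,::-1],None,fx=6,fy=6,interpolation=cv2.INTER_CUBIC))
# bucket
m=(W[...,2]>0.11)&(W[...,2]<0.14)&(W[...,0]>0.45)&(W[...,0]<0.7)&(W[...,1]>-0.42)&(W[...,1]<-0.18)
Q=W[m];print(len(Q)); 
if len(Q): print(cv2.minEnclosingCircle(Q[:,:2].astype(np.float32)),Q[:,2].mean())
E
```

```text
2.0333 [ 9.370e-01  4.090e-01  3.510e-01  6.530e-01 -1.590e-01  2.057e+00
 -2.000e-03] [ 0.232 -0.568  0.593]
[[-0.926  0.015  0.378]
 [-0.378 -0.036 -0.925]
 [ 0.    -0.999  0.039]]
4091
0.05 0.062 1236 [0.6183 0.1179] [0.1177 0.237 ] 5.754544258117676
0.076 0.09 817 [0.6252 0.1166] [0.1161 0.2153] 5.79351282119751
0.09 0.13 562 [0.6107 0.108 ] [0.1401 0.2006] 5.821014404296875
680
((0.5659651160240173, -0.2802794277667999), 0.07969845086336136) 0.12219787739124086
```

>>> move_arm(
  increments=[
    {"offset": [0,-0.04,0.0],"yaw": 0,"jaw": 0},
    {"offset": [0,-0.08,0.04],"yaw": 0,"jaw": 0},
    {"offset": [0,-0.12,0.08],"yaw": 0,"jaw": 0},
    {"offset": [0,-0.16,0.12],"yaw": 0,"jaw": 0},
    {"offset": [0,-0.16,0.16],"yaw": 0,"jaw": 0},
    {"offset": [0,-0.16,0.2],"yaw": 0,"jaw": 0},
  ],
)

```text
clock: 2.58
position: [0.2434, -0.6024, 0.5996]
ee_rot: [0.129, -0.662, 0.725, -0.141]
ft_force: [0.5, -0.0, -1.0]
grip_width: 0.996
```

```bash
python3 - <<'E'
from h import *
o=manip.get_obs();print(o['clock'],np.round(o['joint_pos'],3),np.round(o['position'],3));print(Ro.from_quat(o['ee_rot']).as_matrix().round(3))
E
```

```text
2.5833 [ 0.983  0.493  0.343  0.517 -0.19   2.058 -0.004] [ 0.243 -0.602  0.6  ]
[[-0.927  0.034  0.373]
 [-0.375 -0.083 -0.923]
 [ 0.    -0.996  0.09 ]]
```

View pics/crop1.png

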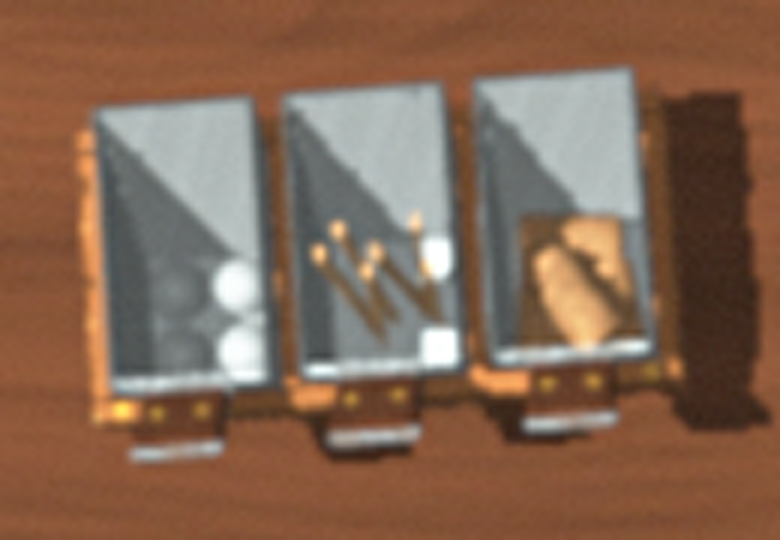

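The crop shows the balls at the rear of the left bin (crop 160–240, 285–350). Near the edge of reach joint 6 hits its stop and the tool leans outward, and that lean persists into the next call. So I can build up a lean of about 42° along the organiser's x axis and grip the slab flat. A half turn about the fingers then tips the bin by about 84°. First I'll move to the organiser's azimuth.

```bash
cat >> h.py <<'E'
def st():
    o=manip.get_obs();R=Ro.from_quat(o['ee_rot']).as_matrix();p=np.array(o['position']);f=R[:,1];z=R[:,2]
    print('t%.2f'%o['clock'],'p',p.round(4),'q',np.round(o['joint_pos'],2),'F',np.round(o['ft_force'],1),'w',round(o['grip_width'],3))
    print('f',f.round(3),'tilt %.1f az %.1f'%(np.degrees(np.arccos(-f[2])),np.degrees(np.arctan2(f[1],f[0]))),'z',z.round(3))
    return p,R
def loc(R,d): return np.round(R.T@np.array(d),4)
E
python3 - <<'E'
from h import *
p,R=st()
print(loc(R,np.array([.55,.15,.60])-p))
E
```

```text
t2.58 p [ 0.2434 -0.6024  0.5996] q [ 0.98  0.49  0.34  0.52 -0.19  2.06 -0.  ] F [ 0.5 -0.  -1. ] w 0.996
f [ 0.034 -0.083 -0.996] tilt 5.1 az -68.0 z [ 0.373 -0.923  0.09 ]
[-0.5662 -0.0525 -0.5803]
```

>>> move_arm(
  increments=[
    {"offset": [-0.028,-0.003,-0.029],"yaw": -4,"jaw": 0},
    {"offset": [-0.057,-0.005,-0.058],"yaw": -8,"jaw": 0},
    {"offset": [-0.085,-0.008,-0.087],"yaw": -12,"jaw": 0},
    {"offset": [-0.113,-0.01,-0.116],"yaw": -16,"jaw": 0},
    {"offset": [-0.142,-0.013,-0.145],"yaw": -20,"jaw": 0},
    {"offset": [-0.17,-0.016,-0.174],"yaw": -24,"jaw": 0},
    {"offset": [-0.198,-0.018,-0.203],"yaw": -28,"jaw": 0},
    {"offset": [-0.226,-0.02,-0.232],"yaw": -32,"jaw": 0},
    {"offset": [-0.255,-0.023,-0.261],"yaw": -36,"jaw": 0},
    {"offset": [-0.283,-0.026,-0.29],"yaw": -40,"jaw": 0},
  ],
)

```text
clock: 3.42
position: [0.3971, -0.2241, 0.599]
ee_rot: [0.371, -0.574, 0.636, -0.36]
ft_force: [-0.2, -0.5, -0.3]
grip_width: 1.0
```

```bash
python3 - <<'E'
from h import *
p,R=st()
print(loc(R,np.array([.55,.15,.60])-p))
E
```

```text
t3.42 p [ 0.3971 -0.2241  0.599 ] q [ 0.38 -0.02 -0.01  1.13  0.07  1.97 -0.09] F [-0.2 -0.5 -0.3] w 1.0
f [ 0.032 -0.084 -0.996] tilt 5.1 az -69.0 z [ 0.884 -0.463  0.067]
[-0.4014 -0.0273 -0.038 ]
```

>>> move_arm(
  increments=[
    {"offset": [-0.04,-0.003,-0.004],"yaw": -4,"jaw": 0},
    {"offset": [-0.08,-0.006,-0.008],"yaw": -8,"jaw": 0},
    {"offset": [-0.12,-0.009,-0.012],"yaw": -12,"jaw": 0},
    {"offset": [-0.16,-0.012,-0.016],"yaw": -16,"jaw": 0},
    {"offset": [-0.2,-0.015,-0.02],"yaw": -20,"jaw": 0},
    {"offset": [-0.24,-0.018,-0.024],"yaw": -24,"jaw": 0},
    {"offset": [-0.28,-0.021,-0.028],"yaw": -28,"jaw": 0},
    {"offset": [-0.32,-0.024,-0.03],"yaw": -32,"jaw": 0},
    {"offset": [-0.36,-0.026,-0.034],"yaw": -34,"jaw": 0},
    {"offset": [-0.4,-0.027,-0.038],"yaw": -34,"jaw": 0},
  ],
)

```text
clock: 4.25
position: [0.5347, 0.1044, 0.5959]
ee_rot: [0.54, -0.45, 0.498, -0.508]
ft_force: [0.9, -2.0, -1.3]
grip_width: 0.998
```

>>> move_arm(
  increments=[
    {"offset": [0,-0.04,0.0],"yaw": 0,"jaw": 0},
    {"offset": [0,-0.08,0.0],"yaw": 0,"jaw": 0},
    {"offset": [0,-0.12,0.0],"yaw": 0,"jaw": 0},
    {"offset": [0,-0.16,0.0],"yaw": 0,"jaw": 0},
  ],
)

```text
clock: 4.58
position: [0.5312, 0.1036, 0.6105]
ee_rot: [0.535, -0.445, 0.503, -0.513]
ft_force: [0.8, 0.4, -0.5]
grip_width: 0.997
```

```bash
python3 - <<'E'
from h import *
p,R=st()
E
```

```text
t4.58 p [0.5312 0.1036 0.6105] q [-0.76  0.26  0.66  0.85 -0.08  2.06 -0.06] F [ 0.8  0.4 -0.5] w 0.997
f [ 0.039 -0.078 -0.996] tilt 5.0 az -63.3 z [0.994 0.102 0.031]
```

>>> move_arm(
  increments=[
    {"offset": [0,-0.1,0.0],"yaw": 0,"jaw": 0},
    {"offset": [0,-0.2,0.0],"yaw": 0,"jaw": 0},
  ],
)

```text
clock: 4.75
position: [0.5175, 0.1038, 0.6341]
ee_rot: [-0.523, 0.433, -0.512, 0.525]
ft_force: [-0.1, -0.9, 0.6]
grip_width: 0.996
```

```bash
python3 - <<'E'
from h import *
p,R=st()
E
```

```text
t4.75 p [0.5175 0.1038 0.6341] q [-0.92  0.23  0.84  0.85 -0.11  2.06 -0.05] F [-0.1 -0.9  0.6] w 0.996
f [ 0.084 -0.073 -0.994] tilt 6.4 az -40.9 z [0.991 0.105 0.076]
```

>>> move_arm(
  increments=[
    {"offset": [0,-0.1,0.0],"yaw": 0,"jaw": 0},
    {"offset": [0,-0.2,0.0],"yaw": 0,"jaw": 0},
  ],
)

```text
clock: 4.92
position: [0.5029, 0.1039, 0.6568]
ee_rot: [-0.511, 0.422, -0.522, 0.537]
ft_force: [-0.5, 1.0, -0.8]
grip_width: 0.998
```

```bash
python3 - <<'E'
from h import *
p,R=st()
E
```

```text
t4.92 p [0.5029 0.1039 0.6568] q [-1.05  0.2   0.97  0.84 -0.1   2.06 -0.05] F [-0.5  1.  -0.8] w 0.998
f [ 0.129 -0.067 -0.989] tilt 8.3 az -27.5 z [0.987 0.109 0.121]
```

>>> move_arm(
  increments=[
    {"offset": [-0.04,-0.1,0.0],"yaw": 0,"jaw": 0},
    {"offset": [-0.08,-0.2,0.0],"yaw": 0,"jaw": 0},
  ],
)

```text
clock: 5.08
position: [0.4851, 0.1317, 0.6755]
ee_rot: [-0.498, 0.412, -0.53, 0.549]
ft_force: [-0.1, -0.1, -1.0]
grip_width: 0.999
```

>>> move_arm(
  increments=[
    {"offset": [-0.04,-0.1,0.0],"yaw": 0,"jaw": 0},
    {"offset": [-0.08,-0.2,0.0],"yaw": 0,"jaw": 0},
  ],
)

```text
clock: 5.25
position: [0.4634, 0.1674, 0.7024]
ee_rot: [-0.483, 0.392, -0.535, 0.571]
ft_force: [1.2, 0.4, -0.7]
grip_width: 1.0
```

>>> move_arm(
  increments=[
    {"offset": [-0.04,-0.1,0.0],"yaw": 0,"jaw": 0},
    {"offset": [-0.08,-0.2,0.0],"yaw": 0,"jaw": 0},
  ],
)

```text
clock: 5.42
position: [0.4231, 0.2502, 0.732]
ee_rot: [-0.462, 0.367, -0.534, 0.606]
ft_force: [-0.7, 5.0, -1.8]
grip_width: 0.994
```

```bash
python3 - <<'E'
from h import *
p,R=st()
E
```

```text
t5.42 p [0.4231 0.2502 0.732 ] q [-1.66  0.17  1.24  0.74 -0.04  2.06 -0.3 ] F [-0.7  5.  -1.8] w 0.994
f [ 0.309  0.002 -0.951] tilt 18.0 az 0.5 z [0.938 0.167 0.305]
```

>>> move_arm(
  increments=[
    {"offset": [0,-0.1,0.0],"yaw": 0,"jaw": 0},
    {"offset": [0,-0.2,0.0],"yaw": 0,"jaw": 0},
  ],
)

```text
clock: 5.58
position: [0.4092, 0.2467, 0.7535]
ee_rot: [-0.448, 0.355, -0.536, 0.622]
ft_force: [1.1, -1.0, -0.4]
grip_width: 1.003
```

>>> move_arm(
  increments=[
    {"offset": [0,-0.1,0.0],"yaw": 0,"jaw": 0},
    {"offset": [0,-0.2,0.0],"yaw": 0,"jaw": 0},
  ],
)

```text
clock: 5.75
position: [0.409, 0.2507, 0.7723]
ee_rot: [-0.435, 0.345, -0.536, 0.636]
ft_force: [-0.7, 1.0, 0.5]
grip_width: 1.0
```

```bash
python3 - <<'E'
from h import *
p,R=st()
E
```

```text
t5.75 p [0.409  0.2507 0.7723] q [-1.76  0.16  1.34  0.67 -0.04  2.06 -0.28] F [-0.7  1.   0.5] w 1.0
f [ 0.382  0.047 -0.923] tilt 22.6 az 7.0 z [0.905 0.184 0.384]
```

>>> move_arm(
  increments=[
    {"offset": [0,-0.1,0.04],"yaw": 0,"jaw": 0},
    {"offset": [0,-0.2,0.08],"yaw": 0,"jaw": 0},
  ],
)

```text
clock: 5.92
position: [0.41, 0.2448, 0.7922]
ee_rot: [-0.419, 0.335, -0.54, 0.648]
ft_force: [0.7, 0.4, 0.2]
grip_width: 1.001
```

>>> move_arm(
  increments=[
    {"offset": [0,-0.1,0.04],"yaw": 0,"jaw": 0},
    {"offset": [0,-0.2,0.08],"yaw": 0,"jaw": 0},
  ],
)

```text
clock: 6.08
position: [0.4073, 0.2373, 0.8123]
ee_rot: [-0.403, 0.326, -0.545, 0.659]
ft_force: [0.4, -0.6, -0.5]
grip_width: 0.999
```

```bash
python3 - <<'E'
from h import *
p,R=st()
E
```

```text
t6.08 p [0.4073 0.2373 0.8123] q [-1.72  0.15  1.34  0.58 -0.04  2.06 -0.25] F [ 0.4 -0.6 -0.5] w 0.999
f [ 0.456  0.081 -0.886] tilt 27.6 az 10.1 z [0.869 0.175 0.463]
```

>>> move_arm(
  increments=[
    {"offset": [0,-0.1,0.04],"yaw": 0,"jaw": 0},
    {"offset": [0,-0.2,0.08],"yaw": 0,"jaw": 0},
  ],
)

```text
clock: 6.25
position: [0.4024, 0.23, 0.832]
ee_rot: [-0.386, 0.317, -0.55, 0.67]
ft_force: [0.2, -0.2, -0.3]
grip_width: 1.001
```

>>> move_arm(
  increments=[
    {"offset": [0,-0.1,0.04],"yaw": 0,"jaw": 0},
    {"offset": [0,-0.2,0.08],"yaw": 0,"jaw": 0},
  ],
)

```text
clock: 6.42
position: [0.3963, 0.2226, 0.8513]
ee_rot: [-0.369, 0.308, -0.553, 0.68]
ft_force: [0.3, -0.3, 0.2]
grip_width: 0.998
```

```bash
python3 - <<'E'
from h import *
p,R=st()
E
```

```text
t6.42 p [0.3963 0.2226 0.8513] q [-1.77  0.12  1.34  0.5   0.02  2.06 -0.26] F [ 0.3 -0.3  0.2] w 0.998
f [ 0.526  0.115 -0.843] tilt 32.6 az 12.3 z [0.827 0.162 0.538]
```

>>> move_arm(
  increments=[
    {"offset": [0.04,-0.1,0.05],"yaw": 0,"jaw": 0},
    {"offset": [0.08,-0.2,0.1],"yaw": 0,"jaw": 0},
  ],
)

```text
clock: 6.58
position: [0.4003, 0.1917, 0.8712]
ee_rot: [-0.354, 0.298, -0.557, 0.69]
ft_force: [-0.5, -0.3, -0.2]
grip_width: 0.995
```

>>> move_arm(
  increments=[
    {"offset": [0.04,-0.1,0.05],"yaw": 0,"jaw": 0},
    {"offset": [0.08,-0.2,0.1],"yaw": 0,"jaw": 0},
  ],
)

```text
clock: 6.75
position: [0.4031, 0.1592, 0.8904]
ee_rot: [-0.339, 0.288, -0.561, 0.699]
ft_force: [-0.8, -0.1, -0.3]
grip_width: 1.0
```

```bash
python3 - <<'E'
from h import *
p,R=st()
E
```

```text
t6.75 p [0.4031 0.1592 0.8904] q [-1.67  0.08  1.34  0.42 -0.    2.06 -0.16] F [-0.8 -0.1 -0.3] w 1.0
f [ 0.588  0.142 -0.796] tilt 37.3 az 13.5 z [0.782 0.15  0.605]
```

>>> move_arm(
  increments=[
    {"offset": [0.04,-0.1,0.07],"yaw": 0,"jaw": 0},
    {"offset": [0.08,-0.2,0.14],"yaw": 0,"jaw": 0},
  ],
)

```text
clock: 6.92
position: [0.4056, 0.1299, 0.9077]
ee_rot: [-0.324, 0.278, -0.565, 0.706]
ft_force: [0.5, -0.0, 0.2]
grip_width: 1.002
```

>>> move_arm(
  increments=[
    {"offset": [0.04,-0.1,0.07],"yaw": 0,"jaw": 0},
    {"offset": [0.08,-0.2,0.14],"yaw": 0,"jaw": 0},
  ],
)

```text
clock: 7.08
position: [0.4036, 0.0999, 0.9236]
ee_rot: [-0.309, 0.268, -0.571, 0.712]
ft_force: [0.5, -0.9, 0.7]
grip_width: 0.998
```

```bash
cat >> h.py <<'E'
th=np.radians(5.8); BX=np.array([np.cos(th),np.sin(th),0]);BY=np.array([-np.sin(th),np.cos(th),0]);BZ=np.array([0,0,1.])
NS=.766*BX+.643*BZ   # slab normal
MID=np.array([.6187,.1924,.044]); GRIP=MID-.0727*BX+.0599*BZ
def yaw_for(R,n):   # yaw about tool y (deg) bringing tool z closest to +n
    v=R.T@n; return np.degrees(np.arctan2(v[0],v[2]))
E
python3 - <<'E'
from h import *
p,R=st()
print('GRIP',GRIP,'f.n',R[:,1]@NS,'yaw',yaw_for(R,NS))
f=R[:,1]
for d in(.1,):
  print(loc(R,GRIP-d*f-p))
E
```

```text
t7.08 p [0.4036 0.0999 0.9236] q [-1.41  0.07  1.32  0.33 -0.16  2.06 -0.06] F [ 0.5 -0.9  0.7] w 0.998
f [ 0.647  0.157 -0.746] tilt 41.8 az 13.7 z [0.734 0.134 0.666]
GRIP [0.54637217 0.18505321 0.1039    ] f.n 0.026010108894519553 yaw 3.560990071864083
[-0.0306  0.6171 -0.4294]
```

>>> move_arm(
  increments=[
    {"offset": [-0.002,0.033,-0.023],"yaw": 0,"jaw": 0},
    {"offset": [-0.004,0.066,-0.046],"yaw": 0,"jaw": 0},
    {"offset": [-0.006,0.099,-0.069],"yaw": 0,"jaw": 0},
    {"offset": [-0.008,0.132,-0.092],"yaw": 0,"jaw": 0},
    {"offset": [-0.01,0.165,-0.115],"yaw": 0,"jaw": 0},
    {"offset": [-0.012,0.198,-0.138],"yaw": 0,"jaw": 0},
    {"offset": [-0.014,0.231,-0.161],"yaw": 0,"jaw": 0},
    {"offset": [-0.016,0.264,-0.184],"yaw": 0,"jaw": 0},
    {"offset": [-0.018,0.297,-0.207],"yaw": 0,"jaw": 0},
    {"offset": [-0.018,0.33,-0.23],"yaw": 0,"jaw": 0},
  ],
)

```text
clock: 7.92
position: [0.4378, 0.1216, 0.6634]
ee_rot: [-0.312, 0.265, -0.569, 0.713]
ft_force: [-0.4, -0.2, 2.0]
grip_width: 1.001
```

```bash
python3 - <<'E'
from h import *
p,R=st()
print('f.n',R[:,1]@NS,'yaw',yaw_for(R,NS))
print(loc(R,GRIP-.1*R[:,1]-p))
E
```

```text
t7.92 p [0.4378 0.1216 0.6634] q [-0.98 -0.5   0.22  1.5   0.44  1.46 -0.45] F [-0.4 -0.2  2. ] w 1.001
f [ 0.646  0.157 -0.747] tilt 41.7 az 13.6 z [0.733 0.144 0.664]
f.n 0.024167072622825605 yaw 4.093240788429769
[-0.0266  0.398  -0.283 ]
```

>>> move_arm(
  increments=[
    {"offset": [0,0.02,-0.025],"yaw": 0.5,"jaw": 0},
    {"offset": [0,0.05,-0.05],"yaw": 1,"jaw": 0},
    {"offset": [-0.002,0.08,-0.075],"yaw": 2,"jaw": 0},
    {"offset": [-0.006,0.11,-0.1],"yaw": 3,"jaw": 0},
    {"offset": [-0.01,0.14,-0.12],"yaw": 4,"jaw": 0},
    {"offset": [-0.013,0.17,-0.14],"yaw": 4,"jaw": 0},
    {"offset": [-0.016,0.2,-0.16],"yaw": 4,"jaw": 0},
    {"offset": [-0.02,0.23,-0.18],"yaw": 4,"jaw": 0},
    {"offset": [-0.023,0.26,-0.2],"yaw": 4,"jaw": 0},
    {"offset": [-0.026,0.29,-0.215],"yaw": 4,"jaw": 0},
  ],
)

```text
clock: 8.75
position: [0.4642, 0.1548, 0.3956]
ee_rot: [-0.294, 0.289, -0.58, 0.703]
ft_force: [1.4, -0.1, 0.2]
grip_width: 1.003
```

```bash
python3 - <<'E'
from h import *
p,R=st()
print('f.n',R[:,1]@NS,'yaw',yaw_for(R,NS))
print(loc(R,GRIP-.1*R[:,1]-p))
E
```

```text
t8.75 p [0.4642 0.1548 0.3956] q [-0.29 -0.5  -0.17  2.09  0.1   0.83 -0.37] F [ 1.4 -0.1  0.2] w 1.003
f [ 0.646  0.155 -0.748] tilt 41.6 az 13.5 z [0.747 0.078 0.661]
f.n 0.023107227187096922 yaw 0.24830704417826377
[ 0.0025  0.1759 -0.129 ]
```

```bash
python3 - <<'E'
from h import *
for cam in('top','side'):
    c=shot(cam,cam+'1.png');W=cloud(c)
    d=(W-GRIP); l=np.stack([d@BX,d@BY,d@BZ],-1)
    m=(abs(l[...,1])<.03)&(l[...,2]>-.02)&(l[...,2]<.03)&(l[...,0]<.012)&(l[...,0]>-.03)
    P=l[m]; print(cam,m.sum())
    if m.sum()>5: 
        print(' y range',np.percentile(P[:,1],[3,50,97]).round(4),'n off',np.percentile(P@[.766,0,.643],[5,50,95]).round(4),'s along',np.percentile(P@[-.643,0,.766],[3,97]).round(4),'x',P[:,0].min(),P[:,0].max(),'z',P[:,2].max())
    v,u=np.where(m)
    for r in manip.spot_point(c,'bin_balls_grip')[:3]: print(r, 'pred',px(c,GRIP).round(1))
    # organiser
    P=W[(W[...,0]>.5)&(W[...,0]<.72)&(W[...,1]>-.02)&(W[...,1]<.26)&(W[...,2]>.05)&(W[...,2]<.06)]
    r=cv2.minAreaRect(P[:,:2].astype(np.float32));print(np.round(r[0],4),np.round(r[1],4),r[2])
    x,y=px(c,GRIP).astype(int)
    cv2.imwrite(f'pics/z_{cam}.png',cv2.resize(c['pixels'][y-45:y+45,x-60:x+60,::-1],None,fx=6,fy=6))
E
```

```text
top 161
 y range [-0.0176 -0.002   0.0147] n off [-0.0021  0.0038  0.0066] s along [-0.0126  0.0203] x -0.013821465741044918 0.011788757765767979 z 0.020533037705759427
{'centre': [346.0, 309.2], 'confidence': 0.93} pred [209.8 239.9]
{'centre': [169.6, 322.1], 'confidence': 0.92} pred [209.8 239.9]
{'centre': [209.6, 216.9], 'confidence': 0.66} pred [209.8 239.9]
[0.6184 0.1176] [0.1181 0.2367] 5.955668926239014
side 81
 y range [-0.0203 -0.0114  0.0113] n off [-0.0048  0.0019  0.0046] s along [-0.0127  0.0232] x -0.016886518056814168 0.011793998620164054 z 0.019262231168511057
{'centre': [250.4, 277.6], 'confidence': 0.79} pred [296.6 169.7]
{'centre': [296.3, 167.9], 'confidence': 0.75} pred [296.6 169.7]
{'centre': [221.8, 200.2], 'confidence': 0.75} pred [296.6 169.7]
[0.6153 0.1096] [0.1182 0.2303] 6.0114030838012695
```

View pics/z_side.png

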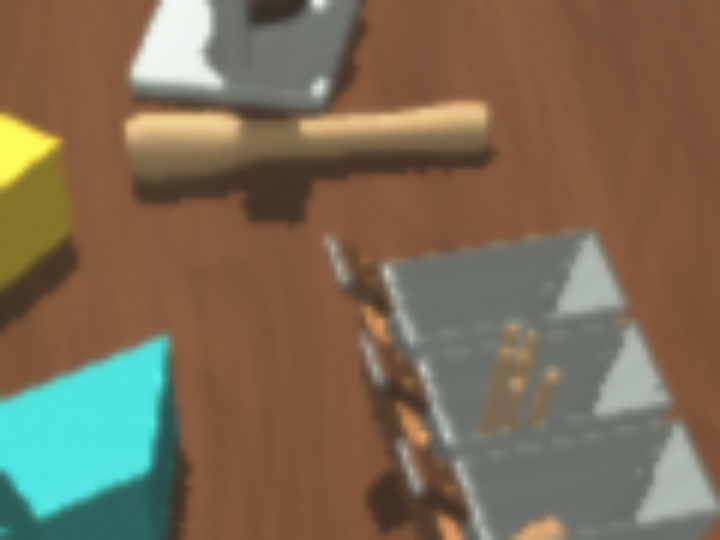

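>>> move_arm(
  increments=[
    {"offset": [0,0.02,-0.025],"yaw": 0,"jaw": 50},
    {"offset": [0,0.04,-0.05],"yaw": 0,"jaw": 90},
    {"offset": [0,0.06,-0.075],"yaw": 0,"jaw": 100},
    {"offset": [0,0.085,-0.095],"yaw": 0,"jaw": 100},
    {"offset": [0.002,0.11,-0.115],"yaw": 0,"jaw": 100},
    {"offset": [0.002,0.14,-0.129],"yaw": 0,"jaw": 100},
    {"offset": [0.002,0.17,-0.129],"yaw": 0,"jaw": 100},
    {"offset": [0.002,0.19,-0.129],"yaw": 0,"jaw": 100},
    {"offset": [0.002,0.2,-0.129],"yaw": 0,"jaw": 100},
    {"offset": [0.002,0.2,-0.129],"yaw": 0,"jaw": 100},
  ],
)

```text
clock: 9.78
position: [0.5013, 0.176, 0.168]
ee_rot: [-0.291, 0.288, -0.58, 0.704]
ft_force: [-1.5, -0.0, 0.4]
grip_width: 0.609
```

```bash
python3 - <<'E'
from h import *
p,R=st()
print('f.n',R[:,1]@NS,'yaw',yaw_for(R,NS))
print(loc(R,GRIP-p))
E
```

```text
t9.78 p [0.5013 0.176  0.168 ] q [-0.05 -0.18 -0.46  2.37  0.49  0.26 -0.83] F [-1.5 -0.   0.4] w 0.609
f [ 0.649  0.157 -0.744] tilt 41.9 az 13.6 z [0.743 0.076 0.664]
f.n 0.028155968274513474 yaw 0.1939790648966425
[ 0.0027  0.0784 -0.0084]
```

>>> move_arm(
  increments=[
    {"offset": [0.001,0.01,-0.008],"yaw": 0,"jaw": 100},
    {"offset": [0.003,0.03,-0.008],"yaw": 0,"jaw": 100},
    {"offset": [0.003,0.05,-0.008],"yaw": 0,"jaw": 100},
    {"offset": [0.003,0.065,-0.008],"yaw": 0,"jaw": 100},
    {"offset": [0.003,0.077,-0.008],"yaw": 0,"jaw": 100},
    {"offset": [0.003,0.077,-0.008],"yaw": 0,"jaw": 100},
    {"offset": [0.003,0.077,-0.008],"yaw": 0,"jaw": 100},
  ],
)

```text
clock: 10.37
position: [0.5493, 0.185, 0.108]
ee_rot: [-0.29, 0.286, -0.581, 0.705]
ft_force: [0.6, 0.5, 0.5]
grip_width: 0.608
```

```bash
python3 - <<'E'
from h import *
p,R=st()
print(loc(R,GRIP-p))
c=shot('side','s2.png');x,y=px(c,GRIP).astype(int)
cv2.imwrite('pics/s2c.png',cv2.resize(c['pixels'][y-50:y+40,x-60:x+60,::-1],None,fx=6,fy=6))
E
```

```text
t10.37 p [0.5493 0.185  0.108 ] q [ 0.13  0.09 -0.63  2.31  1.41  0.23 -1.68] F [0.6 0.5 0.5] w 0.608
f [ 0.653  0.156 -0.741] tilt 42.2 az 13.5 z [0.74  0.075 0.669]
[-0.0002  0.0012 -0.0049]
```

View pics/s2c.png

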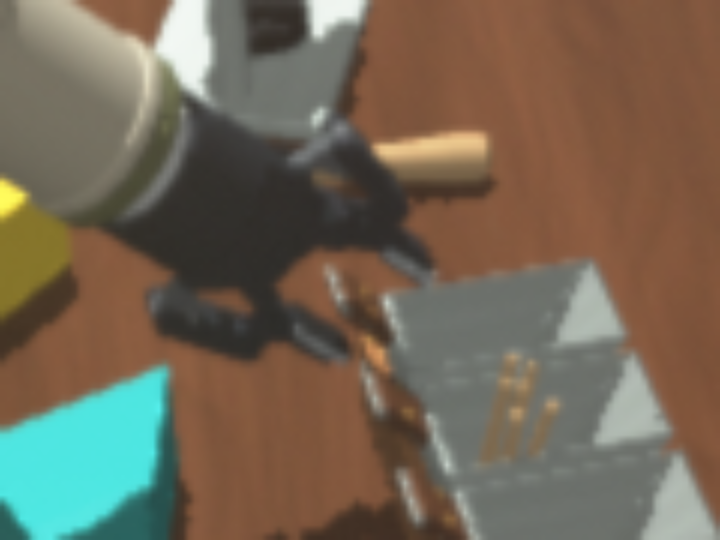

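The crop shows one finger above and one below the balls bin's grip (slab at crop 340,280), as planned. I'll close on it.

>>> move_arm(
  increments=[
    {"offset": [0,0.001,-0.004],"yaw": 0,"jaw": 130},
    {"offset": [0,0.001,-0.004],"yaw": 0,"jaw": 180},
    {"offset": [0,0.001,-0.004],"yaw": 0,"jaw": 255},
    {"offset": [0,0.001,-0.004],"yaw": 0,"jaw": 255},
    {"offset": [0,0.001,-0.004],"yaw": 0,"jaw": 255},
    {"offset": [0,0.001,-0.004],"yaw": 0,"jaw": 255},
    {"offset": [0,0.001,-0.004],"yaw": 0,"jaw": 255},
    {"offset": [0,0.001,-0.004],"yaw": 0,"jaw": 255},
  ],
  squeeze=70,
)

```text
clock: 11.08
position: [0.5466, 0.1851, 0.1052]
ee_rot: [-0.29, 0.286, -0.581, 0.705]
ft_force: [-0.5, 0.4, 2.2]
grip_width: 0.109
```

```bash
python3 - <<'E'
from h import *
p,R=st()
np.save('Rg.npy',R);np.save('pg.npy',p)
print(loc(R,GRIP-p), 'up',loc(R,[0,0,.02]))
E
```

```text
t11.08 p [0.5466 0.1851 0.1052] q [ 0.12  0.09 -0.64  2.31  1.45  0.23 -1.72] F [-0.5  0.4  2.2] w 0.109
f [ 0.653  0.157 -0.741] tilt 42.2 az 13.5 z [0.74  0.076 0.669]
[ 0.0001  0.0008 -0.001 ] up [-0.0013 -0.0148  0.0134]
```

>>> move_arm(
  increments=[
    {"offset": [-0.001,-0.006,0.005],"yaw": 0,"jaw": 255},
    {"offset": [-0.001,-0.015,0.013],"yaw": 0,"jaw": 255},
    {"offset": [-0.002,-0.026,0.023],"yaw": 0,"jaw": 255},
    {"offset": [-0.003,-0.037,0.033],"yaw": 0,"jaw": 255},
    {"offset": [-0.004,-0.048,0.043],"yaw": 0,"jaw": 255},
    {"offset": [-0.005,-0.059,0.053],"yaw": 0,"jaw": 255},
    {"offset": [-0.006,-0.07,0.063],"yaw": 0,"jaw": 255},
    {"offset": [-0.007,-0.081,0.073],"yaw": 0,"jaw": 255},
    {"offset": [-0.008,-0.092,0.083],"yaw": 0,"jaw": 255},
    {"offset": [-0.009,-0.103,0.093],"yaw": 0,"jaw": 255},
  ],
)

```text
clock: 11.92
position: [0.5457, 0.1843, 0.2436]
ee_rot: [-0.291, 0.287, -0.581, 0.704]
ft_force: [0.5, -0.0, -2.8]
grip_width: 0.107
```

```bash
python3 - <<'E'
from h import *
p,R=st()
c=shot('side','s3.png');x,y=px(c,p).astype(int)
cv2.imwrite('pics/s3c.png',cv2.resize(c['pixels'][y-50:y+70,x-60:x+100,::-1],None,fx=4,fy=4))
E
```

```text
t11.92 p [0.5457 0.1843 0.2436] q [ 0.06 -0.18 -0.51  2.19  0.19  0.4  -0.49] F [ 0.5 -0.  -2.8] w 0.107
f [ 0.651  0.156 -0.742] tilt 42.1 az 13.5 z [0.741 0.076 0.667]
```

View pics/s3c.png

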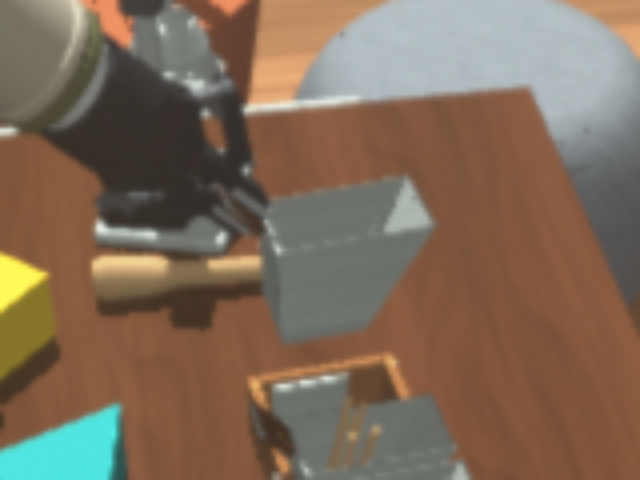

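The crop shows the bin clear of the frame and level, with load force consistent with all balls aboard. Next I'll work out the pour geometry.

```bash
python3 - <<'E'
from h import *
p,R=st(); f=R[:,1]
# bin axes in tool frame assumed level now
B=np.stack([BX,BY,BZ],1)
pts={'lipL':(128.7,30,-19.9),'lipR':(128.7,-30,-19.9),'fl_front':(76.7,0,-99.9),'rearbot':(16.7,0,-99.9),'rearrim':(16.7,0,-19.9)}
for sg in(1,-1):
  for ps in(90,105,120,135,150,165,180):
    Q=Ro.from_rotvec(f*np.radians(sg*ps)).as_matrix()@B
    sl=Q@np.array([.545,0,.839])
    yw=Q[:,1]
    # downhill direction on front slope (wall normal)
    nrm=np.cross(sl,yw); g=np.array([0,0,-1.]); dh=g-nrm*(g@nrm); dh/=np.linalg.norm(dh)
    print(sg*ps,'slope z %.2f'%sl[2],'dh',dh.round(2),{k:tuple((Q@np.array(v)).round(0).astype(int)) for k,v in pts.items()})
print('dest',loc(R,np.array([.6,-.28,.34])-p))
E
```

```text
t11.97 p [0.547  0.185  0.2473] q [ 0.06 -0.18 -0.51  2.18  0.18  0.4  -0.48] F [2.1 0.9 1.8] w 0.109
f [ 0.655  0.157 -0.739] tilt 42.3 az 13.5 z [0.738 0.076 0.67 ]
90 slope z 0.14 dh [-0.78  0.14 -0.62] {'lipL': (np.int64(96), np.int64(-63), np.int64(-68)), 'lipR': (np.int64(48), np.int64(-68), np.int64(-104)), 'fl_front': (np.int64(72), np.int64(29), np.int64(-99)), 'rearbot': (np.int64(41), np.int64(66), np.int64(-64)), 'rearrim': (np.int64(15), np.int64(5), np.int64(-21))}
105 slope z -0.03 dh [-0.82  0.12 -0.56] {'lipL': (np.int64(80), np.int64(-67), np.int64(-83)), 'lipR': (np.int64(32), np.int64(-57), np.int64(-117)), 'fl_front': (np.int64(74), np.int64(31), np.int64(-97)), 'rearbot': (np.int64(52), np.int64(68), np.int64(-55)), 'rearrim': (np.int64(15), np.int64(5), np.int64(-20))}
120 slope z -0.18 dh [-0.86  0.07 -0.51] {'lipL': (np.int64(64), np.int64(-66), np.int64(-97)), 'lipR': (np.int64(17), np.int64(-41), np.int64(-126)), 'fl_front': (np.int64(76), np.int64(33), np.int64(-95)), 'rearbot': (np.int64(63), np.int64(65), np.int64(-46)), 'rearrim': (np.int64(15), np.int6
[... 2854 characters left out ...]
8), np.int64(6), np.int64(-18))}
-165 slope z -0.42 dh [-0.72 -0.46 -0.52] {'lipL': (np.int64(5), np.int64(11), np.int64(-133)), 'lipR': (np.int64(3), np.int64(68), np.int64(-115)), 'fl_front': (np.int64(90), np.int64(29), np.int64(-83)), 'rearbot': (np.int64(97), np.int64(11), np.int64(-27)), 'rearrim': (np.int64(18), np.int64(6), np.int64(-18))}
-180 slope z -0.46 dh [-0.78 -0.4  -0.48] {'lipL': (np.int64(10), np.int64(-10), np.int64(-133)), 'lipR': (np.int64(-3), np.int64(48), np.int64(-125)), 'fl_front': (np.int64(87), np.int64(32), np.int64(-85)), 'rearbot': (np.int64(95), np.int64(25), np.int64(-26)), 'rearrim': (np.int64(17), np.int64(6), np.int64(-18))}
dest [ 0.4603 -0.107   0.0662]
```

>>> move_arm(
  increments=[
    {"offset": [0.006,-0.03,0.02],"yaw": 0,"jaw": 255},
    {"offset": [0.02,-0.055,0.035],"yaw": 0,"jaw": 255},
    {"offset": [0.042,-0.075,0.045],"yaw": 0,"jaw": 255},
    {"offset": [0.07,-0.095,0.055],"yaw": 0,"jaw": 255},
    {"offset": [0.1,-0.11,0.06],"yaw": 0,"jaw": 255},
    {"offset": [0.13,-0.12,0.063],"yaw": 2,"jaw": 255},
    {"offset": [0.16,-0.125,0.064],"yaw": 4,"jaw": 255},
    {"offset": [0.19,-0.13,0.064],"yaw": 7,"jaw": 255},
    {"offset": [0.22,-0.133,0.064],"yaw": 10,"jaw": 255},
    {"offset": [0.25,-0.133,0.064],"yaw": 14,"jaw": 255},
  ],
)

```text
clock: 12.8
position: [0.5469, -0.079, 0.3707]
ee_rot: [-0.216, 0.37, -0.613, 0.664]
ft_force: [0.1, 0.1, -2.1]
grip_width: 0.105
```

```bash
python3 - <<'E'
from h import *
p,R=st()
R0=np.load('Rg.npy');print('yaw done',yaw_for(R0,R[:,2]))
print(loc(R,np.array([.576,-.25,.34])-p))
E
```

```text
t12.80 p [ 0.5469 -0.079   0.3707] q [-0.03 -0.32  0.21  2.03 -0.32  0.77  0.25] F [ 0.1  0.1 -2.1] w 0.105
f [ 0.654  0.156 -0.74 ] tilt 42.2 az 13.5 z [ 0.756 -0.167  0.632]
yaw done 14.15856140980619
[0.1727 0.015  0.0313]
```

>>> move_arm(
  increments=[
    {"offset": [0.028,0.002,0.005],"yaw": 4,"jaw": 255},
    {"offset": [0.056,0.005,0.01],"yaw": 9,"jaw": 255},
    {"offset": [0.084,0.007,0.015],"yaw": 14,"jaw": 255},
    {"offset": [0.11,0.01,0.02],"yaw": 19,"jaw": 255},
    {"offset": [0.135,0.012,0.025],"yaw": 24,"jaw": 255},
    {"offset": [0.155,0.014,0.028],"yaw": 29,"jaw": 255},
    {"offset": [0.168,0.015,0.031],"yaw": 34,"jaw": 255},
    {"offset": [0.173,0.015,0.031],"yaw": 40,"jaw": 255},
    {"offset": [0.173,0.015,0.031],"yaw": 44,"jaw": 255},
    {"offset": [0.173,0.015,0.031],"yaw": 44,"jaw": 255},
  ],
)

```text
clock: 13.63
position: [0.5751, -0.2507, 0.3373]
ee_rot: [-0.03, -0.594, 0.649, -0.474]
ft_force: [0.3, -0.2, -3.0]
grip_width: 0.106
```

```bash
python3 - <<'E'
from h import *
p,R=st()
R0=np.load('Rg.npy');print('yaw done',yaw_for(R0,R[:,2]))
print(loc(R,np.array([.576,-.25,.263])-p))
c=shot('side','s4.png')
c=shot('top');W=cloud(c)
m=(W[...,2]>0.11)&(W[...,2]<0.135)&(W[...,0]>0.45)&(W[...,0]<0.7)&(W[...,1]>-0.42)&(W[...,1]<-0.18)
Q=W[m];print(len(Q), cv2.minEnclosingCircle(Q[:,:2].astype(np.float32)))
E
```

```text
t13.63 p [ 0.5751 -0.2507  0.3373] q [ 0.07 -0.04  0.52  1.86 -0.66  0.89  0.03] F [ 0.3 -0.2 -3. ] w 0.106
f [ 0.651  0.156 -0.743] tilt 42.0 az 13.5 z [ 0.525 -0.799  0.292]
yaw done 58.44954908259514
[ 0.0439  0.0559 -0.0218]
243 ((0.5639595985412598, -0.27948442101478577), 0.07779481261968613)
```

View pics/s4.png

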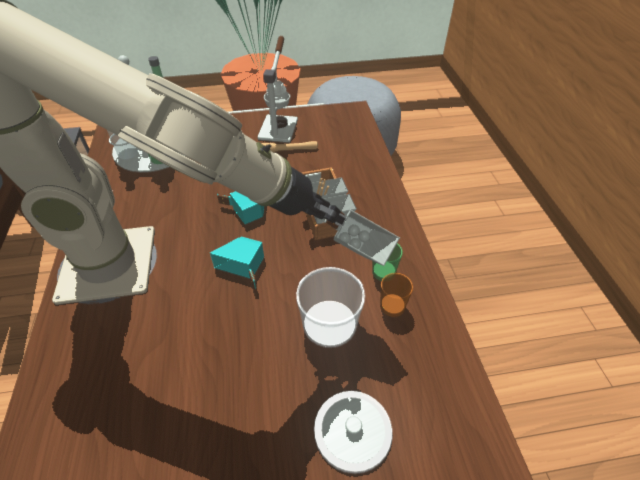

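>>> move_arm(
  increments=[
    {"offset": [0.006,0.008,-0.003],"yaw": 4,"jaw": 255},
    {"offset": [0.014,0.018,-0.007],"yaw": 8,"jaw": 255},
    {"offset": [0.024,0.03,-0.012],"yaw": 12,"jaw": 255},
    {"offset": [0.034,0.043,-0.017],"yaw": 16,"jaw": 255},
    {"offset": [0.04,0.051,-0.02],"yaw": 20,"jaw": 255},
    {"offset": [0.044,0.056,-0.022],"yaw": 25,"jaw": 255},
    {"offset": [0.044,0.056,-0.022],"yaw": 30,"jaw": 255},
    {"offset": [0.044,0.056,-0.022],"yaw": 35,"jaw": 255},
    {"offset": [0.044,0.056,-0.022],"yaw": 40,"jaw": 255},
  ],
)

```text
clock: 14.48
position: [0.5762, -0.2491, 0.2632]
ee_rot: [0.248, 0.72, -0.6, 0.245]
ft_force: [0.5, -0.0, -1.8]
grip_width: 0.107
```

```bash
python3 - <<'E'
from h import *
p,R=st()
R0=np.load('Rg.npy');print('yaw done',yaw_for(R0,R[:,2]))
print(loc(R,np.array([.574,-.25,.263])-p))
E
```

```text
t14.48 p [ 0.5762 -0.2491  0.2632] q [ 0.07  0.03  0.54  1.97 -0.81  0.79 -0.48] F [ 0.5 -0.  -1.8] w 0.107
f [ 0.651  0.157 -0.743] tilt 42.0 az 13.5 z [ 0.055 -0.986 -0.16 ]
yaw done 98.12410018187718
[ 0.0017 -0.0015  0.0008]
```

>>> move_arm(
  increments=[
    {"offset": [0,0,0],"yaw": 6,"jaw": 255},
    {"offset": [0,0,0],"yaw": 12,"jaw": 255},
    {"offset": [0,0,0],"yaw": 18,"jaw": 255},
    {"offset": [0,0,0],"yaw": 24,"jaw": 255},
    {"offset": [0,0,0],"yaw": 30,"jaw": 255},
    {"offset": [0,0,0],"yaw": 36,"jaw": 255},
    {"offset": [0,0,0],"yaw": 42,"jaw": 255},
    {"offset": [0,0,0],"yaw": 48,"jaw": 255},
    {"offset": [0,0,0],"yaw": 54,"jaw": 255},
    {"offset": [0,0,0],"yaw": 58,"jaw": 255},
  ],
)

```text
clock: 15.32
position: [0.5762, -0.2487, 0.263]
ee_rot: [0.508, 0.748, -0.404, -0.136]
ft_force: [0.1, -1.0, -1.9]
grip_width: 0.11
```

```bash
python3 - <<'E'
from h import *
p,R=st()
R0=np.load('Rg.npy');print('yaw done',yaw_for(R0,R[:,2]))
c=shot('side','s5.png');cv2.imwrite('pics/s5c.png',cv2.resize(c['pixels'][200:400,230:430,::-1],None,fx=3,fy=3))
E
```

```text
t15.32 p [ 0.5762 -0.2487  0.263 ] q [ 0.05  0.03  0.56  1.97 -0.81  0.79 -1.5 ] F [ 0.1 -1.  -1.9] w 0.11
f [ 0.651  0.157 -0.743] tilt 42.0 az 13.6 z [-0.614 -0.466 -0.637]
yaw done 156.27531033837985
```

View pics/s5c.png

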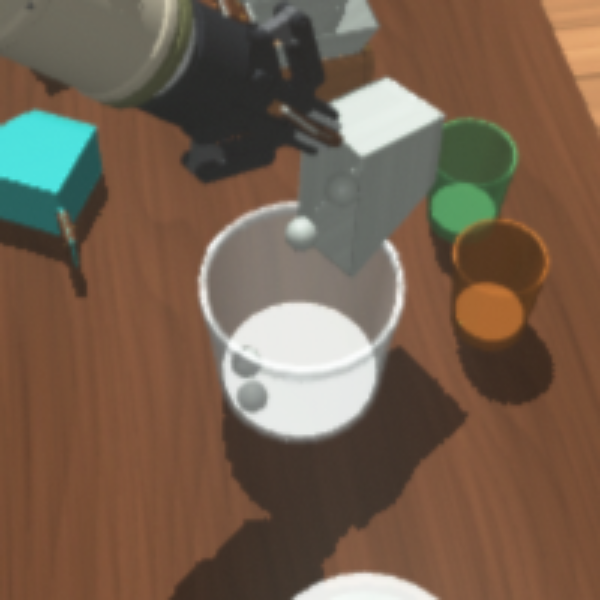

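The crop shows two balls in the bucket (245,360 and 250,395) and two still on their way out at the lip. I'll turn a little further and let them fall.

>>> move_arm(
  increments=[
    {"offset": [0,0,0],"yaw": 3,"jaw": 255},
    {"offset": [0,0,0],"yaw": 6,"jaw": 255},
    {"offset": [0,0,0],"yaw": 8,"jaw": 255},
    {"offset": [0,0,0],"yaw": 8,"jaw": 255},
    {"offset": [0,0,0],"yaw": 8,"jaw": 255},
    {"offset": [0,0,0],"yaw": 8,"jaw": 255},
    {"offset": [0,0,0],"yaw": 8,"jaw": 255},
  ],
)

```text
clock: 15.95
position: [0.5762, -0.2486, 0.263]
ee_rot: [0.536, 0.737, -0.367, -0.188]
ft_force: [0.2, 0.3, -0.9]
grip_width: 0.107
```

```bash
python3 - <<'E'
from h import *
p,R=st()
c=shot('side','s6.png');cv2.imwrite('pics/s6c.png',cv2.resize(c['pixels'][200:400,230:430,::-1],None,fx=3,fy=3))
E
```

```text
t15.95 p [ 0.5762 -0.2486  0.263 ] q [ 0.05  0.03  0.56  1.97 -0.81  0.79 -1.64] F [ 0.2  0.3 -0.9] w 0.107
f [ 0.651  0.157 -0.743] tilt 42.0 az 13.6 z [-0.671 -0.339 -0.66 ]
```

View pics/s6c.png

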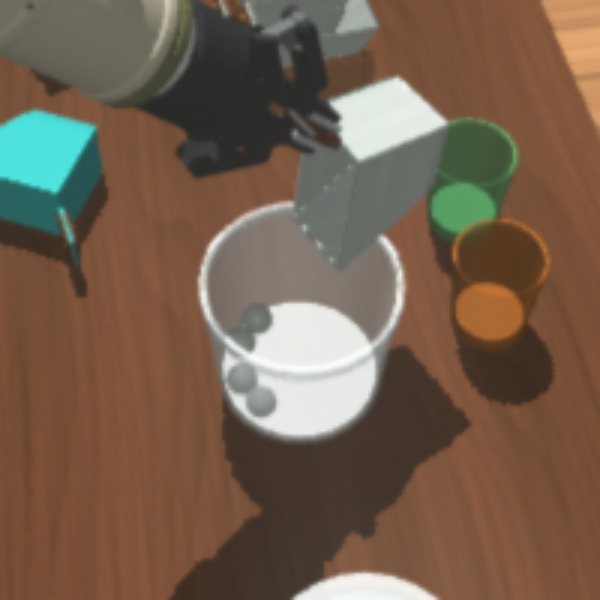

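All four balls are in the bucket (crop 240–265, 320–400). Yaw alone can't roll the bin for the cheek, so I'll do this: set the bin down on free table with its heading turned about 10°, regrip it, and yaw back. That brings it to the bay heading with its left edge about 6.5° low.

```bash
python3 - <<'E'
from h import *
p,R=st()
R0=np.load('Rg.npy');print('yaw done',yaw_for(R0,R[:,2]))
print('up.12',loc(R,[0,0,.12]),'dest',loc(R,np.array([.545,-.085,.33])-p), )
f=R0[:,1];B=np.stack([BX,BY,BZ],1)
Q=Ro.from_rotvec(f*np.radians(10)).as_matrix()@B
for v in [(16.7,30,-99.9),(16.7,-30,-99.9),(76.7,30,-99.9),(76.7,-30,-99.9)]: print((Q@v).round(1))
print('heading',np.degrees(np.arctan2(Q[1,0],Q[0,0])),'up',Q[:,2])
E
```

```text
t16.00 p [ 0.5762 -0.2487  0.263 ] q [ 0.05  0.03  0.56  1.97 -0.81  0.79 -1.64] F [ 0.6  0.7 -1. ] w 0.108
f [ 0.651  0.157 -0.743] tilt 42.0 az 13.6 z [-0.671 -0.339 -0.66 ]
yaw done 164.38599018709166
up.12 [-0.0138 -0.0891 -0.0792] dest [ 0.1552 -0.0444 -0.0787]
[ 15.6  40.9 -96.2]
[  13.8  -18.7 -103. ]
[ 75.5  39.2 -97.5]
[  73.8  -20.3 -104.4]
heading -1.5375231570162355 up [ 0.01987328 -0.11524103  0.99313874]
```

>>> move_arm(
  increments=[
    {"offset": [-0.003,-0.02,-0.018],"yaw": 0,"jaw": 255},
    {"offset": [-0.007,-0.045,-0.04],"yaw": 0,"jaw": 255},
    {"offset": [-0.011,-0.07,-0.062],"yaw": -6,"jaw": 255},
    {"offset": [-0.011,-0.08,-0.073],"yaw": -12,"jaw": 255},
    {"offset": [0.005,-0.08,-0.075],"yaw": -18,"jaw": 255},
    {"offset": [0.035,-0.075,-0.076],"yaw": -25,"jaw": 255},
    {"offset": [0.065,-0.07,-0.077],"yaw": -32,"jaw": 255},
    {"offset": [0.095,-0.06,-0.078],"yaw": -39,"jaw": 255},
    {"offset": [0.125,-0.05,-0.079],"yaw": -46,"jaw": 255},
    {"offset": [0.155,-0.044,-0.079],"yaw": -53,"jaw": 255},
  ],
)

```text
clock: 16.83
position: [0.5451, -0.0833, 0.3293]
ee_rot: [0.313, 0.743, -0.568, 0.163]
ft_force: [0.7, -0.2, -1.3]
grip_width: 0.107
```

>>> move_arm(
  increments=[
    {"offset": [0,0,0],"yaw": -7,"jaw": 255},
    {"offset": [0,0,0],"yaw": -14,"jaw": 255},
    {"offset": [0,0,0],"yaw": -21,"jaw": 255},
    {"offset": [0,0,0],"yaw": -28,"jaw": 255},
    {"offset": [0,0,0],"yaw": -35,"jaw": 255},
    {"offset": [0,0,0],"yaw": -42,"jaw": 255},
    {"offset": [0,0,0],"yaw": -49,"jaw": 255},
    {"offset": [0,0,0],"yaw": -56,"jaw": 255},
    {"offset": [0,0,0],"yaw": -63,"jaw": 255},
    {"offset": [0,0,0],"yaw": -70,"jaw": 255},
  ],
)

```text
clock: 17.67
position: [0.5449, -0.0834, 0.3292]
ee_rot: [0.071, -0.514, 0.645, -0.561]
ft_force: [-0.1, -0.7, -1.2]
grip_width: 0.104
```

```bash
python3 - <<'E'
from h import *
p,R=st()
R0=np.load('Rg.npy');print('yaw done',yaw_for(R0,R[:,2]))
print('dest',loc(R,np.array([.545,-.085,.16])-p), )
E
```

```text
t17.67 p [ 0.5449 -0.0834  0.3292] q [-0.37 -0.37  0.5   2.11 -0.15  0.68 -0.32] F [-0.1 -0.7 -1.2] w 0.104
f [ 0.651  0.158 -0.743] tilt 42.0 az 13.6 z [ 0.669 -0.583  0.462]
yaw done 40.58597852577363
dest [ 0.0832  0.1255 -0.0772]
```

>>> move_arm(
  increments=[
    {"offset": [0.006,0.01,-0.006],"yaw": -6,"jaw": 255},
    {"offset": [0.016,0.024,-0.015],"yaw": -12,"jaw": 255},
    {"offset": [0.03,0.044,-0.028],"yaw": -18,"jaw": 255},
    {"offset": [0.044,0.066,-0.041],"yaw": -24,"jaw": 255},
    {"offset": [0.058,0.086,-0.054],"yaw": -30,"jaw": 255},
    {"offset": [0.07,0.105,-0.065],"yaw": -30.5,"jaw": 255},
    {"offset": [0.078,0.118,-0.073],"yaw": -30.5,"jaw": 255},
    {"offset": [0.083,0.1255,-0.077],"yaw": -30.5,"jaw": 255},
    {"offset": [0.083,0.1255,-0.077],"yaw": -30.5,"jaw": 255},
  ],
)

```text
clock: 18.42
position: [0.544, -0.0842, 0.1581]
ee_rot: [-0.24, 0.349, -0.603, 0.676]
ft_force: [0.4, 1.3, -2.5]
grip_width: 0.11
```

```bash
cat >> h.py <<'E'
def rim(cam='top',zr=(.06,.12),box=None):
    """points of bin seen by depth; box in world xy"""
    c=shot(cam);W=cloud(c);m=(W[...,2]>zr[0])&(W[...,2]<zr[1])&(W[...,0]>box[0])&(W[...,0]<box[1])&(W[...,1]>box[2])&(W[...,1]<box[3])
    return c,W[m]
E
python3 - <<'E'
from h import *
p,R=st()
R0=np.load('Rg.npy');print('yaw done',yaw_for(R0,R[:,2]))
print('dest',loc(R,np.array([.545,-.085,.105])-p), )
c,P=rim('top',(.1,.165),(.555,.75,-.16,-.02));print(len(P))
r=cv2.minAreaRect(P[:,:2].astype(np.float32));print(np.round(r[0],4),np.round(r[1],4),r[2])
# expected
f=R[:,1];B=np.stack([BX,BY,BZ],1);Q=R@R0.T@B
print('exp lip',p+Q@[.1287,0,-.0199],'exp axis',np.degrees(np.arctan2(Q[1,0],Q[0,0])))
L=(P-p)@Q; print('bin-frame rel. TCP x',np.percentile(L[:,0],[1,99]).round(4),'y',np.percentile(L[:,1],[1,99]).round(4),'z',np.percentile(L[:,2],[50,98]).round(4))
top=L[(L[:,2]>-.03)]; A=np.c_[top[:,:2],np.ones(len(top))]; print('rim plane',len(top),np.linalg.lstsq(A,top[:,2],rcond=None)[0].round(3))
E
```

```text
t18.42 p [ 0.544  -0.0842  0.1581] q [-0.88 -0.29  1.09  2.34 -0.28  0.29  0.47] F [ 0.4  1.3 -2.5] w 0.11
f [ 0.648  0.159 -0.745] tilt 41.9 az 13.8 z [ 0.761 -0.096  0.642]
yaw done 10.066021152936901
dest [ 0.0105  0.04   -0.0333]
661
[ 0.6149 -0.0817] [0.0683 0.1189] 88.38843536376953
exp lip [ 0.67211177 -0.08520766  0.13444618] exp axis -1.4661787953452328
bin-frame rel. TCP x [0.0135 0.1301] y [-0.0321  0.0318] z [-0.0298 -0.0036]
rim plane 334 [-0.062  0.022 -0.015]
```

>>> move_arm(
  increments=[
    {"offset": [0.002,0.01,-0.009],"yaw": 0,"jaw": 255},
    {"offset": [0.005,0.022,-0.018],"yaw": 0,"jaw": 255},
    {"offset": [0.008,0.031,-0.026],"yaw": 0,"jaw": 255},
    {"offset": [0.0105,0.037,-0.031],"yaw": 0,"jaw": 255},
    {"offset": [0.0105,0.04,-0.033],"yaw": 0,"jaw": 255},
    {"offset": [0.0105,0.041,-0.034],"yaw": 0,"jaw": 255},
  ],
)

```text
clock: 18.97
position: [0.5395, -0.081, 0.1102]
ee_rot: [-0.244, 0.356, -0.598, 0.675]
ft_force: [-0.1, 1.0, -1.1]
grip_width: 0.11
```

```bash
python3 - <<'E'
from h import *
p,R=st()
E
```

```text
t18.97 p [ 0.5395 -0.081   0.1102] q [-1.05 -0.09  1.33  2.38 -1.06  0.32  1.22] F [-0.1  1.  -1.1] w 0.11
f [ 0.634  0.166 -0.755] tilt 40.9 az 14.7 z [ 0.773 -0.096  0.627]
```

```bash
python3 - <<'E'
from h import *
p,R=st();print(loc(R,[.045,.02,0]),loc(R,[.045,.02,-.008]))
E
```

```text
t18.97 p [ 0.5395 -0.081   0.1102] q [-1.05 -0.09  1.33  2.38 -1.06  0.32  1.22] F [-0.1  1.  -1.1] w 0.11
f [ 0.634  0.166 -0.755] tilt 40.9 az 14.7 z [ 0.773 -0.096  0.627]
[-0.0182  0.0318  0.0329] [-0.0167  0.0379  0.0278]
```

>>> move_arm(
  increments=[
    {"offset": [-0.006,0.01,0.01],"yaw": 0,"jaw": 255},
    {"offset": [-0.012,0.021,0.022],"yaw": 0,"jaw": 255},
    {"offset": [-0.018,0.032,0.033],"yaw": 0,"jaw": 255},
    {"offset": [-0.018,0.034,0.031],"yaw": 0,"jaw": 255},
    {"offset": [-0.017,0.036,0.029],"yaw": 0,"jaw": 255},
    {"offset": [-0.017,0.038,0.028],"yaw": 0,"jaw": 255},
    {"offset": [-0.017,0.038,0.028],"yaw": 0,"jaw": 255},
  ],
)

```text
clock: 19.55
position: [0.5797, -0.067, 0.1071]
ee_rot: [-0.25, 0.352, -0.6, 0.674]
ft_force: [0.4, -0.6, -1.1]
grip_width: 0.106
```

```bash
python3 - <<'E'
from h import *
p,R=st();print('down5mm',loc(R,[0,0,-.005]))
E
```

```text
t19.55 p [ 0.5797 -0.067   0.1071] q [-0.22  0.1   0.43  2.28 -1.26  0.33  1.3 ] F [ 0.4 -0.6 -1.1] w 0.106
f [ 0.633  0.156 -0.759] tilt 40.7 az 13.9 z [ 0.774 -0.085  0.628]
down5mm [ 0.0009  0.0038 -0.0031]
```

>>> move_arm(
  increments=[
    {"offset": [0,0.002,-0.0015],"yaw": 0,"jaw": 255},
    {"offset": [0.001,0.004,-0.003],"yaw": 0,"jaw": 255},
    {"offset": [0.001,0.004,-0.003],"yaw": 0,"jaw": 255},
  ],
)

```text
clock: 19.8
position: [0.5819, -0.067, 0.1048]
ee_rot: [-0.248, 0.351, -0.6, 0.675]
ft_force: [-4.3, 4.6, 8.6]
grip_width: 0.107
```

```bash
python3 - <<'E'
from h import *
p,R=st()
R0=np.load('Rg.npy');B=np.stack([BX,BY,BZ],1);Q=R@R0.T@B;print(Q.round(3))
for v in [(16.7,30,-99.9),(16.7,-30,-99.9),(76.7,30,-99.9),(76.7,-30,-99.9)]: print((1e3*p+Q@v).round(1))
E
```

```text
t19.80 p [ 0.5819 -0.067   0.1048] q [ 0.05  0.11  0.15  2.27 -1.26  0.31  1.31] F [-4.3  4.6  8.6] w 0.107
f [ 0.636  0.158 -0.755] tilt 41.0 az 14.0 z [ 0.771 -0.087  0.631]
[[ 0.999  0.023  0.042]
 [-0.019  0.994 -0.11 ]
 [-0.044  0.109  0.993]]
[595.  -26.5   8.1]
[593.6 -86.2   1.6]
[655.  -27.7   5.5]
[653.6 -87.3  -1.1]
```

>>> move_arm(
  increments=[
    {"offset": [0,0,0],"yaw": 0,"jaw": 100},
    {"offset": [0,0,0],"yaw": 0,"jaw": 100},
    {"offset": [0,0,0],"yaw": 0,"jaw": 100},
    {"offset": [0,0,0],"yaw": 0,"jaw": 100},
    {"offset": [0,0,0],"yaw": 0,"jaw": 100},
  ],
)

```text
clock: 20.22
position: [0.582, -0.0666, 0.1049]
ee_rot: [-0.248, 0.351, -0.599, 0.675]
ft_force: [-0.5, -0.3, 0.5]
grip_width: 0.607
```

```bash
cat >> h.py <<'E'
def binfit(c,box,tag=None):
    """rim rectangle of a standing bin from the top camera: heading, mid xy"""
    W=cloud(c);m=(W[...,2]>.06)&(W[...,2]<.088)&(W[...,0]>box[0])&(W[...,0]<box[1])&(W[...,1]>box[2])&(W[...,1]<box[3])
    P=W[m];r=cv2.minAreaRect(P[:,:2].astype(np.float32));print('rect',len(P),np.round(r[0],4),np.round(r[1],4),round(r[2],2));return P
E
python3 - <<'E'
from h import *
p,R=st()
c=shot('top','t7.png');P=binfit(c,(.57,.76,-.15,-.0))
x,y=px(c,np.array([.62,-.067,.08])).astype(int)
cv2.imwrite('pics/t7c.png',cv2.resize(c['pixels'][y-50:y+50,x-60:x+60,::-1],None,fx=6,fy=6))
h=P[(P[:,2]>.07)]
for lo,hi in((.6,.62),(.62,.64),(.64,.66),(.66,.68),(.68,.7)):
    q=h[(h[:,0]>lo)&(h[:,0]<hi)]
    if len(q): print(lo,len(q),'y',np.percentile(q[:,1],[0,100]).round(4))
E
```

```text
t20.22 p [ 0.582  -0.0666  0.1049] q [ 0.04  0.11  0.15  2.27 -1.26  0.31  1.31] F [-0.5 -0.3  0.5] w 0.607
f [ 0.636  0.159 -0.755] tilt 41.0 az 14.0 z [ 0.771 -0.086  0.631]
rect 332 [ 0.6822 -0.067 ] [0.1133 0.1969] 55.23
0.6 24 y [-0.0876 -0.0261]
0.62 19 y [-0.0874 -0.0257]
0.64 20 y [-0.0894 -0.0255]
0.66 16 y [-0.0889 -0.0267]
0.68 22 y [-0.1474 -0.0267]
```

View pics/t7c.png

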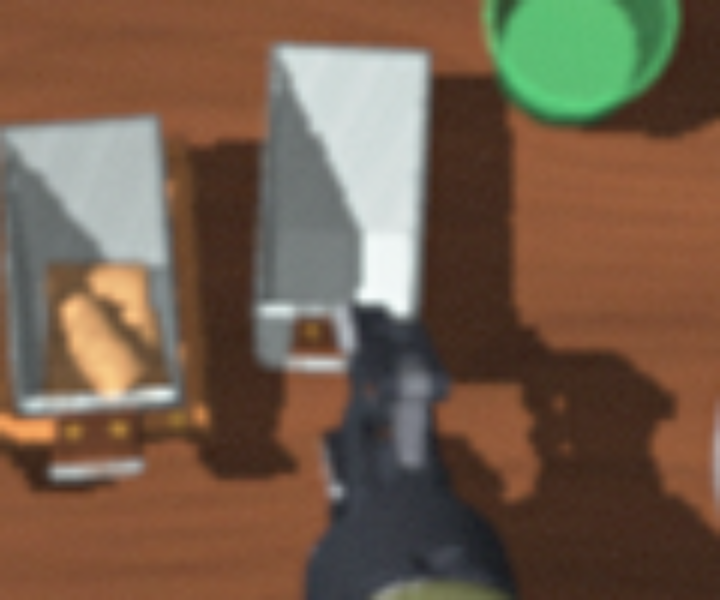

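The crop shows the bin standing flat on the table between the organiser and the tumbler, turned slightly clockwise. Its grip (322,335) is about 11 mm left of the fingers (395,340). I'll recentre and regrip.

```bash
python3 - <<'E'
from h import *
p,R=st()
c=shot('top');W=cloud(c)
m=(W[...,2]>.07)&(W[...,2]<.09)&(W[...,0]>.6)&(W[...,0]<.74)&(W[...,1]>-.1)&(W[...,1]<-.01)
P=W[m];rr=cv2.minAreaRect(P[:,:2].astype(np.float32));print(np.round(rr[0],4),np.round(rr[1],4),rr[2])
q=P[abs(P[:,1]+.057)<.025];print('lip x',np.percentile(q[:,0],[90,97,100]).round(4))
S=P[(P[:,0]<.69)];Lf=S[S[:,1]>-.04];Rt=S[S[:,1]<-.075]
for s in(Lf,Rt): print(len(s),np.polyfit(s[:,0]-.64,s[:,1],1).round(4))
hb=np.radians(-1.3)
bx=np.array([np.cos(hb),np.sin(hb),0]);n=.766*bx+np.array([0,0,.643])
lipx=np.percentile(q[:,0],97)
G=np.array([lipx-.1287,0,.0999]);G[1]=-.057+(G[0]-.64)*np.tan(hb)
print('G',G,'f.n',R[:,1]@n,'yaw',yaw_for(R,n),'off',loc(R,G-p))
E
```

```text
t20.27 p [ 0.582  -0.0665  0.1048] q [ 0.04  0.11  0.15  2.27 -1.26  0.31  1.31] F [ 0.1 -0.2  1.4] w 0.608
f [ 0.636  0.159 -0.755] tilt 41.0 az 14.0 z [ 0.771 -0.086  0.631]
[ 0.6679 -0.0581] [0.0638 0.1119] 88.50213623046875
lip x [0.723  0.724  0.7242]
54 [ 0.0524 -0.0288]
33 [-0.0387 -0.0876]
G [ 0.59534557 -0.05598665  0.0999    ] f.n -0.0012848066225693748 yaw -3.9986320289275206 off [-0.009   0.0139  0.0063]
```

>>> move_arm(
  increments=[
    {"offset": [-0.005,0.003,0.003],"yaw": -2,"jaw": 100},
    {"offset": [-0.009,0.007,0.005],"yaw": -4,"jaw": 100},
    {"offset": [-0.009,0.01,0.005],"yaw": -4,"jaw": 100},
    {"offset": [-0.009,0.01,0.005],"yaw": -4,"jaw": 100},
    {"offset": [-0.009,0.01,0.005],"yaw": -4,"jaw": 100},
  ],
)

```text
clock: 20.73
position: [0.5919, -0.0563, 0.1018]
ee_rot: [-0.269, 0.327, -0.59, 0.687]
ft_force: [0.4, -0.5, 0.6]
grip_width: 0.607
```

```bash
python3 - <<'E'
from h import *
p,R=st()
G=np.array([.5952,-.0562,.0999])
hb=np.radians(-1.5)
bx=np.array([np.cos(hb),np.sin(hb),0]);n=.766*bx+np.array([0,0,.643])
print('yaw',yaw_for(R,n),'off',loc(R,G-p))
E
```

```text
t20.73 p [ 0.5919 -0.0563  0.1018] q [ 0.12  0.13  0.04  2.25 -1.26  0.28  1.36] F [ 0.4 -0.5  0.6] w 0.607
f [ 0.636  0.159 -0.755] tilt 40.9 az 14.0 z [ 0.767 -0.016  0.642]
yaw 0.19871899649328442 off [0.0005 0.0036 0.0013]
```

>>> move_arm(
  increments=[
    {"offset": [0,0,0.001],"yaw": 0,"jaw": 180},
    {"offset": [0,0,0.001],"yaw": 0,"jaw": 255},
    {"offset": [0,0,0.001],"yaw": 0,"jaw": 255},
    {"offset": [0,0,0.001],"yaw": 0,"jaw": 255},
    {"offset": [0,0,0.001],"yaw": 0,"jaw": 255},
    {"offset": [0,0,0.001],"yaw": 0,"jaw": 255},
  ],
  squeeze=50,
)

```text
clock: 21.23
position: [0.5923, -0.0562, 0.1021]
ee_rot: [-0.269, 0.327, -0.59, 0.687]
ft_force: [-0.7, -0.0, -2.0]
grip_width: 0.113
```

```bash
python3 - <<'E'
from h import *
p,R=st()
np.save('R1.npy',R);np.save('p1.npy',p)
hb=np.radians(-1.5);B=Ro.from_euler('z',-1.5,degrees=True).as_matrix()
G=np.array([.5952,-.0562,.0999]);np.save('g1.npy',R.T@(G-p));print('g in tool',loc(R,G-p))
np.save('B1.npy',R.T@B)  # bin axes in tool
for ps in(-6,-8,-9,-10,-12):
    Q=Ro.from_rotvec(R[:,1]*np.radians(ps)).as_matrix()@B
    print(ps,'heading %.1f'%np.degrees(np.arctan2(Q[1,0],Q[0,0])),'z axis',Q[:,2].round(3),'y.z',Q[2,1].round(3),'x.z',Q[2,0].round(3))
print('up .12',loc(R,[0,0,.12]))
E
```

```text
t21.23 p [ 0.5923 -0.0562  0.1021] q [ 0.12  0.13  0.04  2.25 -1.25  0.28  1.35] F [-0.7 -0.  -2. ] w 0.113
f [ 0.635  0.159 -0.756] tilt 40.9 az 14.1 z [ 0.767 -0.016  0.641]
g in tool [0.0006 0.0035 0.0008]
-6 heading 3.1 z axis [-0.019  0.066  0.998] y.z -0.067 x.z 0.016
-8 heading 4.6 z axis [-0.027  0.087  0.996] y.z -0.089 x.z 0.02
-9 heading 5.4 z axis [-0.031  0.098  0.995] y.z -0.1 x.z 0.022
-10 heading 6.1 z axis [-0.035  0.108  0.993] y.z -0.112 x.z 0.023
-12 heading 7.7 z axis [-0.044  0.129  0.991] y.z -0.134 x.z 0.026
up .12 [-0.0159 -0.0907  0.077 ]
```

```bash
cat >> h.py <<'E'
def goal(ycorner,zcorner,x0=.0005):
    """tool offset & yaw so the bin's lower left edge is at organiser y,z (mm), current grip 1 data"""
    p,R=st();B1=np.load('B1.npy');g1=np.load('g1.npy');O=MID-.0741*BY;O[2]=0
    Q=R@B1; h=np.degrees(np.arctan2(Q[1,0],Q[0,0]))
    from scipy.optimize import brentq
    F=lambda a:(lambda Q:np.degrees(np.arctan2(Q[1,0],Q[0,0]))-5.8)(Ro.from_rotvec(R[:,1]*np.radians(a)).as_matrix()@Q)
    a=brentq(F,-40,40);M=Ro.from_rotvec(R[:,1]*np.radians(a)).as_matrix();Q2=M@Q
    for nm,QQ,RR in(('now',Q,R),('new',Q2,M@R)):
        if nm=='new':
            c=O+(-.056+x0+0)*BX+ycorner*1e-3*BY+zcorner*1e-3*BZ
            pt=c-QQ@np.array([.0167,.030,-.0999])-RR@g1
            print('GOAL offset',loc(R,pt-p),'yaw %.1f'%a,'TCP',pt.round(4),'roll y.z %.3f pitch x.z %.3f'%(QQ[2,1],QQ[2,0]))
        else:
            c=p+RR@g1+QQ@np.array([.0167,.030,-.0999])-O
            print('now: corner org x %.1f y %.1f z %.1f'%tuple(1e3*np.array([c@BX,c@BY,c@BZ])),'heading %.1f'%h)
E
python3 - <<'E'
from h import *
goal(97,75)
E
```

```text
t21.23 p [ 0.5923 -0.0562  0.1021] q [ 0.12  0.13  0.04  2.25 -1.25  0.28  1.35] F [-0.7 -0.  -2. ] w 0.113
f [ 0.635  0.159 -0.756] tilt 40.9 az 14.1 z [ 0.767 -0.016  0.641]
now: corner org x -28.1 y -143.2 z 0.0 heading -1.5
GOAL offset [-0.2563 -0.0518  0.0064] yaw -9.6 TCP [0.5413 0.1885 0.1793] roll y.z -0.107 pitch x.z 0.023
```

>>> move_arm(
  increments=[
    {"offset": [-0.002,-0.012,0.01],"yaw": 0,"jaw": 255},
    {"offset": [-0.005,-0.032,0.027],"yaw": 0,"jaw": 255},
    {"offset": [-0.008,-0.055,0.047],"yaw": -3,"jaw": 255},
    {"offset": [-0.012,-0.08,0.068],"yaw": -6,"jaw": 255},
    {"offset": [-0.018,-0.104,0.088],"yaw": -9,"jaw": 255},
  ],
)

```text
clock: 21.65
position: [0.5915, -0.0571, 0.2406]
ee_rot: [-0.316, 0.272, -0.567, 0.711]
ft_force: [1.6, 0.9, -1.8]
grip_width: 0.11
```

```bash
python3 - <<'E'
from h import *
goal(97,75)
E
```

```text
t21.65 p [ 0.5915 -0.0571  0.2406] q [ 0.05 -0.1   0.11  2.13 -0.53  0.5   0.75] F [ 1.6  0.9 -1.8] w 0.11
f [ 0.634  0.158 -0.757] tilt 40.8 az 13.9 z [0.744 0.14  0.653]
now: corner org x -30.4 y -152.2 z 136.4 heading 5.4
GOAL offset [-0.2491  0.0533 -0.0428] yaw -0.5 TCP [0.5414 0.1887 0.1794] roll y.z -0.109 pitch x.z 0.021
```

>>> move_arm(
  increments=[
    {"offset": [-0.015,0,0],"yaw": -0.5,"jaw": 255},
    {"offset": [-0.045,0.001,-0.001],"yaw": -0.5,"jaw": 255},
    {"offset": [-0.08,0.002,-0.001],"yaw": -0.5,"jaw": 255},
    {"offset": [-0.115,0.003,-0.002],"yaw": -0.5,"jaw": 255},
    {"offset": [-0.15,0.004,-0.002],"yaw": -0.5,"jaw": 255},
    {"offset": [-0.185,0.005,-0.003],"yaw": -0.5,"jaw": 255},
    {"offset": [-0.22,0.006,-0.003],"yaw": -0.5,"jaw": 255},
    {"offset": [-0.245,0.007,-0.004],"yaw": -0.5,"jaw": 255},
    {"offset": [-0.257,0.007,-0.004],"yaw": -0.5,"jaw": 255},
    {"offset": [-0.257,0.007,-0.004],"yaw": -0.5,"jaw": 255},
  ],
)

```text
clock: 22.48
position: [0.5382, 0.1978, 0.24]
ee_rot: [-0.319, 0.268, -0.564, 0.713]
ft_force: [0.3, -1.2, -1.7]
grip_width: 0.108
```

```bash
python3 - <<'E'
from h import *
goal(96,64)
# check held bin with depth
p,R=st();B1=np.load('B1.npy');g=p+R@np.load('g1.npy');Q=R@B1
for cam in('top','side'):
    c=shot(cam,cam+'8.png');W=cloud(c);L=(W-g)@Q
    m=(abs(L[...,1])<.045)&(L[...,0]>.01)&(L[...,0]<.15)&(L[...,2]>-.035)&(L[...,2]<-.005)
    P=L[m];print(cam,len(P))
    if len(P)<30: continue
    print(' x',np.percentile(P[:,0],[1,99]).round(4),'y',np.percentile(P[:,1],[1,99]).round(4))
    e=P[(P[:,0]>.03)&(P[:,0]<.12)]
    for s in(1,-1):
        q=e[(s*e[:,1]>.024)]
        if len(q)>5: print(' side',s,len(q),'y fit',np.polyfit(q[:,0]-.07,q[:,1],1).round(4),'z top',np.percentile(q[:,2],95).round(4))
# empty bay check: organiser rect
E
```

```text
t22.48 p [0.5382 0.1978 0.24  ] q [ 0.14 -0.18 -0.61  2.18  0.15  0.42 -0.41] F [ 0.3 -1.2 -1.7] w 0.108
f [ 0.634  0.16  -0.757] tilt 40.8 az 14.2 z [0.742 0.152 0.653]
now: corner org x -57.8 y 106.4 z 135.6 heading 6.0
GOAL offset [ 0.0124  0.0547 -0.0459] yaw 0.3 TCP [0.5416 0.1874 0.1683] roll y.z -0.106 pitch x.z 0.021
t22.48 p [0.5382 0.1978 0.24  ] q [ 0.14 -0.18 -0.61  2.18  0.15  0.42 -0.41] F [ 0.3 -1.2 -1.7] w 0.108
f [ 0.634  0.16  -0.757] tilt 40.8 az 14.2 z [0.742 0.152 0.653]
top 666
 x [0.012  0.1236] y [-0.0322  0.0329]
 side 1 194 y fit [-0.0132  0.0303] z top -0.0143
 side -1 166 y fit [ 0.0063 -0.0308] z top -0.0131
side 550
 x [0.0123 0.1197] y [-0.0387  0.0321]
 side 1 185 y fit [-0.0085  0.0277] z top -0.0147
 side -1 212 y fit [ 0.0111 -0.0341] z top -0.014
```

```bash
python3 - <<'E'
from h import *
B1=np.load('B1.npy');g=np.load('g1.npy')+B1@np.array([-.0047,0,.0056]);np.save('g1.npy',g);print(g)
goal(95,66,.001)
E
```

```text
[-0.00069157 -0.00368424  0.00074895]
t22.58 p [0.539  0.1942 0.2395] q [ 0.14 -0.18 -0.6   2.18  0.15  0.42 -0.4 ] F [ 0.5 -1.4 -1.7] w 0.108
f [ 0.634  0.157 -0.757] tilt 40.8 az 13.9 z [0.743 0.149 0.653]
now: corner org x -62.2 y 103.3 z 140.6 heading 5.8
GOAL offset [ 0.0107  0.0604 -0.0439] yaw -0.0 TCP [0.547  0.1867 0.1649] roll y.z -0.109 pitch x.z 0.020
```

>>> move_arm(
  increments=[
    {"offset": [0.001,0.006,-0.004],"yaw": 0,"jaw": 255},
    {"offset": [0.003,0.016,-0.012],"yaw": 0,"jaw": 255},
    {"offset": [0.005,0.028,-0.02],"yaw": 0,"jaw": 255},
    {"offset": [0.007,0.04,-0.029],"yaw": 0,"jaw": 255},
    {"offset": [0.009,0.05,-0.036],"yaw": 0,"jaw": 255},
    {"offset": [0.011,0.057,-0.042],"yaw": 0,"jaw": 255},
    {"offset": [0.011,0.06,-0.044],"yaw": 0,"jaw": 255},
    {"offset": [0.011,0.06,-0.044],"yaw": 0,"jaw": 255},
  ],
)

```text
clock: 23.25
position: [0.5463, 0.1845, 0.163]
ee_rot: [-0.319, 0.27, -0.566, 0.711]
ft_force: [-0.3, -0.8, -1.5]
grip_width: 0.109
```

```bash
python3 - <<'E'
from h import *
goal(95.5,50,.001)
p,R=st();B1=np.load('B1.npy');g=p+R@np.load('g1.npy');Q=R@B1
c=shot('top','t9.png');W=cloud(c);L=(W-g)@Q
m=(abs(L[...,1])<.045)&(L[...,0]>.01)&(L[...,0]<.15)&(L[...,2]>-.04)&(L[...,2]<-.01)
P=L[m];print(' x',np.percentile(P[:,0],[1,99]).round(4),'y',np.percentile(P[:,1],[1,99]).round(4),'ztop',np.percentile(P[:,2],90).round(4))
x,y=px(c,g).astype(int)
cv2.imwrite('pics/t9c.png',cv2.resize(c['pixels'][y-60:y+20,x-40:x+80,::-1],None,fx=6,fy=6))
E
```

```text
t23.25 p [0.5463 0.1845 0.163 ] q [ 0.26 -0.04 -0.73  2.25  0.53  0.26 -0.75] F [-0.3 -0.8 -1.5] w 0.109
f [ 0.632  0.156 -0.759] tilt 40.6 az 13.8 z [0.745 0.148 0.65 ]
now: corner org x -56.2 y 92.9 z 64.0 heading 5.7
GOAL offset [-0.0023  0.0117 -0.008 ] yaw -0.2 TCP [0.5472 0.1874 0.149 ] roll y.z -0.111 pitch x.z 0.018
t23.25 p [0.5463 0.1845 0.163 ] q [ 0.26 -0.04 -0.73  2.25  0.53  0.26 -0.75] F [-0.3 -0.8 -1.5] w 0.109
f [ 0.632  0.156 -0.759] tilt 40.6 az 13.8 z [0.745 0.148 0.65 ]
 x [0.0161 0.1285] y [-0.0325  0.0329] ztop -0.02
```

View pics/t9c.png

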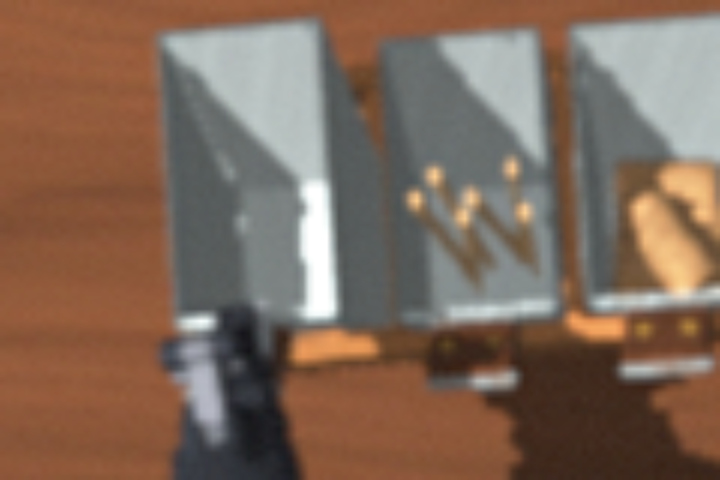

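The crop shows the bin over the left bay, rolled left-down and parallel to its neighbours. The depth check matches my model to about 1 mm. I'll lead the left edge in.

>>> move_arm(
  increments=[
    {"offset": [-0.001,0.003,-0.002],"yaw": 0,"jaw": 255},
    {"offset": [-0.002,0.006,-0.004],"yaw": 0,"jaw": 255},
    {"offset": [-0.0025,0.009,-0.006],"yaw": 0,"jaw": 255},
    {"offset": [-0.0025,0.0115,-0.008],"yaw": 0,"jaw": 255},
    {"offset": [-0.0025,0.0115,-0.008],"yaw": 0,"jaw": 255},
    {"offset": [-0.0025,0.0115,-0.008],"yaw": 0,"jaw": 255},
  ],
)

```text
clock: 23.8
position: [0.5475, 0.1877, 0.1502]
ee_rot: [-0.319, 0.27, -0.566, 0.711]
ft_force: [0.1, 0.1, -1.3]
grip_width: 0.115
```

```bash
python3 - <<'E'
from h import *
goal(103.5,50,.001)
E
```

```text
t23.80 p [0.5475 0.1877 0.1502] q [ 0.26  0.   -0.75  2.25  0.7   0.25 -0.91] F [ 0.1  0.1 -1.3] w 0.115
f [ 0.633  0.156 -0.759] tilt 40.7 az 13.8 z [0.744 0.148 0.651]
now: corner org x -54.6 y 95.9 z 51.2 heading 5.7
GOAL offset [-0.0077  0.0014 -0.0005] yaw -0.2 TCP [0.5463 0.1953 0.149 ] roll y.z -0.111 pitch x.z 0.019
```

>>> move_arm(
  increments=[
    {"offset": [-0.002,0.001,-0.0005],"yaw": 0,"jaw": 255},
    {"offset": [-0.004,0.001,-0.0005],"yaw": 0,"jaw": 255},
    {"offset": [-0.006,0.001,-0.0005],"yaw": 0,"jaw": 255},
    {"offset": [-0.008,0.001,-0.0005],"yaw": 0,"jaw": 255},
    {"offset": [-0.008,0.001,-0.0005],"yaw": 0,"jaw": 255},
    {"offset": [-0.008,0.001,-0.0005],"yaw": 0,"jaw": 255},
  ],
)

```text
clock: 24.3
position: [0.5463, 0.1953, 0.1495]
ee_rot: [-0.319, 0.27, -0.566, 0.711]
ft_force: [1.6, -2.7, 0.1]
grip_width: 0.111
```

```bash
python3 - <<'E'
from h import *
goal(103.5,40,.001)
E
```

```text
t24.30 p [0.5463 0.1953 0.1495] q [ 0.25  0.01 -0.76  2.25  0.76  0.26 -0.98] F [ 1.6 -2.7  0.1] w 0.111
f [ 0.633  0.155 -0.758] tilt 40.7 az 13.8 z [0.744 0.148 0.651]
now: corner org x -55.0 y 103.6 z 50.6 heading 5.6
GOAL offset [ 0.0001  0.008  -0.0069] yaw -0.2 TCP [0.5463 0.1954 0.139 ] roll y.z -0.111 pitch x.z 0.019
```

>>> move_arm(
  increments=[
    {"offset": [0,0.002,-0.002],"yaw": 0,"jaw": 255},
    {"offset": [0,0.004,-0.0035],"yaw": 0,"jaw": 255},
    {"offset": [0,0.006,-0.005],"yaw": 0,"jaw": 255},
    {"offset": [0,0.008,-0.007],"yaw": 0,"jaw": 255},
    {"offset": [0,0.008,-0.007],"yaw": 0,"jaw": 255},
  ],
)

```text
clock: 24.72
position: [0.5461, 0.1948, 0.1384]
ee_rot: [-0.319, 0.27, -0.567, 0.71]
ft_force: [1.3, -4.3, -2.8]
grip_width: 0.106
```

```bash
python3 - <<'E'
from h import *
goal(103.5,28,.001)
E
```

```text
t24.72 p [0.5461 0.1948 0.1384] q [ 0.23  0.03 -0.75  2.26  0.88  0.26 -1.1 ] F [ 1.3 -4.3 -2.8] w 0.106
f [ 0.633  0.154 -0.759] tilt 40.6 az 13.7 z [0.745 0.148 0.651]
now: corner org x -55.3 y 103.0 z 39.4 heading 5.6
GOAL offset [-0.0004  0.0089 -0.0071] yaw -0.3 TCP [0.5463 0.1955 0.127 ] roll y.z -0.113 pitch x.z 0.019
```

>>> move_arm(
  increments=[
    {"offset": [0,0.002,-0.002],"yaw": 0,"jaw": 255},
    {"offset": [0,0.004,-0.0035],"yaw": 0,"jaw": 255},
    {"offset": [0,0.006,-0.005],"yaw": 0,"jaw": 255},
    {"offset": [0,0.008,-0.0065],"yaw": 0,"jaw": 255},
    {"offset": [0,0.009,-0.007],"yaw": 0,"jaw": 255},
  ],
)

```text
clock: 25.13
position: [0.5466, 0.1946, 0.1269]
ee_rot: [-0.319, 0.27, -0.567, 0.71]
ft_force: [0.4, -4.8, 1.3]
grip_width: 0.106
```

```bash
python3 - <<'E'
from h import *
goal(102,16,.001)
E
```

```text
t25.13 p [0.5466 0.1946 0.1269] q [ 0.21  0.06 -0.74  2.27  1.02  0.25 -1.23] F [ 0.4 -4.8  1.3] w 0.106
f [ 0.633  0.153 -0.759] tilt 40.6 az 13.6 z [0.745 0.147 0.651]
now: corner org x -54.8 y 102.7 z 27.9 heading 5.5
GOAL offset [ 0.0006  0.0088 -0.0078] yaw -0.3 TCP [0.5465 0.1942 0.115 ] roll y.z -0.114 pitch x.z 0.018
```

>>> move_arm(
  increments=[
    {"offset": [0,0.002,-0.002],"yaw": 0.4,"jaw": 255},
    {"offset": [0,0.004,-0.004],"yaw": 0.8,"jaw": 255},
    {"offset": [0.0005,0.0065,-0.006],"yaw": 1.2,"jaw": 255},
    {"offset": [0.001,0.009,-0.008],"yaw": 1.6,"jaw": 255},
    {"offset": [0.001,0.009,-0.008],"yaw": 2,"jaw": 255},
  ],
  squeeze=25,
)

```text
clock: 25.55
position: [0.5469, 0.1939, 0.115]
ee_rot: [-0.309, 0.282, -0.573, 0.705]
ft_force: [6.8, -4.2, -3.9]
grip_width: 0.106
```

```bash
python3 - <<'E'
from h import *
goal(100,6,.001)
E
```

```text
t25.55 p [0.5469 0.1939 0.115 ] q [ 0.19  0.09 -0.71  2.28  1.16  0.25 -1.4 ] F [ 6.8 -4.2 -3.9] w 0.106
f [ 0.633  0.153 -0.759] tilt 40.6 az 13.6 z [0.752 0.113 0.65 ]
now: corner org x -54.3 y 103.7 z 16.4 heading 4.0
GOAL offset [ 0.002   0.0071 -0.0069] yaw -2.3 TCP [0.5466 0.1922 0.105 ] roll y.z -0.114 pitch x.z 0.019
```

>>> move_arm(
  increments=[
    {"offset": [0.001,0.002,-0.0015],"yaw": 0.5,"jaw": 255},
    {"offset": [0.002,0.004,-0.003],"yaw": 1,"jaw": 255},
    {"offset": [0.004,0.006,-0.0045],"yaw": 1.5,"jaw": 255},
    {"offset": [0.006,0.008,-0.006],"yaw": 2,"jaw": 255},
    {"offset": [0.0075,0.0095,-0.0075],"yaw": 2.5,"jaw": 255},
    {"offset": [0.009,0.0107,-0.0085],"yaw": 2.5,"jaw": 255},
    {"offset": [0.009,0.0107,-0.0085],"yaw": 2.5,"jaw": 255},
  ],
)

```text
clock: 26.13
position: [0.5496, 0.1888, 0.1026]
ee_rot: [-0.295, 0.297, -0.577, 0.701]
ft_force: [3.4, 3.3, 1.6]
grip_width: 0.112
```

```bash
cat >> h.py <<'E'
def seat():
    c=shot('top');W=cloud(c);L=(W-MID)@np.stack([BX,BY,BZ],1)
    m=(abs(L[...,1])<.04)&(L[...,0]>-.07)&(L[...,0]<.07)&(L[...,2]>.025)&(L[...,2]<.075)
    P=L[m];e=P[(P[:,0]>-.045)&(P[:,0]<.05)]
    print('rim x',np.percentile(P[:,0],[1,99]).round(4))
    for s in(1,-1):
        q=e[s*e[:,1]>.025]; 
        if len(q)>5: print('side',s,len(q),'y@0, slope',np.polyfit(q[:,0],q[:,1],1)[::-1].round(4),'z p50,p90',np.percentile(q[:,2],[50,90]).round(4))
    q=P[P[:,0]>.045]; 
    if len(q): print('front z p90',np.percentile(q[:,2],90).round(4))
    m=(abs(L[...,1]+.0755)<.04)&(abs(L[...,0])<.05)&(L[...,2]>.03)&(L[...,2]<.05);q=L[m];q=q[abs(q[:,1]+.0755)>.025];print('neighbour rim z p50,p90',np.percentile(q[:,2],[50,90]).round(4))
E
python3 - <<'E'
from h import *
st();seat()
E
```

```text
t26.13 p [0.5496 0.1888 0.1026] q [ 0.17  0.12 -0.68  2.29  1.32  0.23 -1.58] F [3.4 3.3 1.6] w 0.112
f [ 0.634  0.159 -0.757] tilt 40.8 az 14.1 z [0.757 0.072 0.649]
rim x [-0.067   0.0578]
side 1 112 y@0, slope [ 0.0315 -0.0329] z p50,p90 [0.037  0.0418]
side -1 104 y@0, slope [-0.0296 -0.0198] z p50,p90 [0.0392 0.0437]
front z p90 0.0437
neighbour rim z p50,p90 [0.0385 0.0414]
```

>>> move_arm(
  increments=[
    {"offset": [0.002,0.002,-0.002],"yaw": 0,"jaw": 255},
    {"offset": [0.003,0.004,-0.003],"yaw": 0,"jaw": 255},
    {"offset": [0.003,0.005,-0.004],"yaw": 0,"jaw": 255},
    {"offset": [0.003,0.005,-0.004],"yaw": 0,"jaw": 255},
  ],
)

```text
clock: 26.52
position: [0.5529, 0.187, 0.1003]
ee_rot: [-0.293, 0.294, -0.579, 0.702]
ft_force: [-17.7, -9.0, 38.3]
grip_width: 0.111
```

```bash
python3 - <<'E'
from h import *
st();seat()
E
```

```text
t26.52 p [0.5529 0.187  0.1003] q [ 0.16  0.13 -0.67  2.29  1.4   0.23 -1.65] F [-17.7  -9.   38.3] w 0.111
f [ 0.64   0.159 -0.752] tilt 41.2 az 13.9 z [0.752 0.071 0.655]
rim x [-0.0661  0.0607]
side 1 93 y@0, slope [ 0.0309 -0.0197] z p50,p90 [0.0363 0.0409]
side -1 86 y@0, slope [-0.0305 -0.0146] z p50,p90 [0.0371 0.0421]
front z p90 0.0414
neighbour rim z p50,p90 [0.039  0.0434]
```

>>> move_arm(
  increments=[
    {"offset": [0,0,0],"yaw": 0,"jaw": 120},
    {"offset": [0,0,0],"yaw": 0,"jaw": 100},
    {"offset": [0,0,0],"yaw": 0,"jaw": 100},
    {"offset": [0,0,0],"yaw": 0,"jaw": 100},
    {"offset": [0,0,0],"yaw": 0,"jaw": 100},
  ],
)

```text
clock: 26.98
position: [0.5525, 0.187, 0.0997]
ee_rot: [-0.293, 0.295, -0.578, 0.702]
ft_force: [0.6, -0.2, 0.7]
grip_width: 0.606
```

```bash
python3 - <<'E'
from h import *
st();seat()
E
```

```text
t26.98 p [0.5525 0.187  0.0997] q [ 0.16  0.13 -0.67  2.29  1.4   0.23 -1.65] F [ 0.6 -0.2  0.7] w 0.606
f [ 0.639  0.159 -0.753] tilt 41.2 az 13.9 z [0.753 0.071 0.654]
rim x [-0.067   0.0606]
side 1 88 y@0, slope [ 0.0292 -0.0054] z p50,p90 [0.0377 0.0426]
side -1 85 y@0, slope [-0.0319  0.0108] z p50,p90 [0.0369 0.042 ]
front z p90 0.0423
neighbour rim z p50,p90 [0.0381 0.0422]
```

>>> move_arm(
  increments=[
    {"offset": [0,-0.01,0.0],"yaw": 0,"jaw": 100},
    {"offset": [0,-0.03,0.0],"yaw": 0,"jaw": 100},
    {"offset": [0,-0.055,0.002],"yaw": 0,"jaw": 100},
    {"offset": [0,-0.08,0.005],"yaw": 0,"jaw": 100},
    {"offset": [0,-0.11,0.03],"yaw": 0,"jaw": 100},
    {"offset": [0,-0.14,0.06],"yaw": 0,"jaw": 100},
    {"offset": [0,-0.17,0.09],"yaw": 0,"jaw": 100},
    {"offset": [0,-0.2,0.11],"yaw": 0,"jaw": 100},
    {"offset": [0,-0.2,0.11],"yaw": 0,"jaw": 100},
    {"offset": [0,-0.2,0.11],"yaw": 0,"jaw": 100},
  ],
)

```text
clock: 27.87
position: [0.5068, 0.1634, 0.3248]
ee_rot: [-0.293, 0.295, -0.578, 0.702]
ft_force: [0.4, -0.2, 0.3]
grip_width: 0.608
```

```bash
python3 - <<'E'
from h import *
st();seat()
c=shot('side','s10.png')
cv2.imwrite('pics/s10c.png',cv2.resize(c['pixels'][130:370,200:440,::-1],None,fx=2.5,fy=2.5))
c=shot('top');W=cloud(c)
m=(W[...,2]>0.11)&(W[...,2]<0.135)&(W[...,0]>0.45)&(W[...,0]<0.7)&(W[...,1]>-0.42)&(W[...,1]<-0.18)
Q=W[m];print(len(Q), cv2.minEnclosingCircle(Q[:,:2].astype(np.float32)))
E
```

```text
t27.87 p [0.5068 0.1634 0.3248] q [-0.07 -0.37 -0.33  2.15  0.    0.63 -0.29] F [ 0.4 -0.2  0.3] w 0.608
f [ 0.639  0.161 -0.752] tilt 41.2 az 14.1 z [0.753 0.071 0.655]
rim x [-0.069   0.0606]
side 1 92 y@0, slope [ 0.0292 -0.0022] z p50,p90 [0.0371 0.0422]
side -1 83 y@0, slope [-0.032   0.0014] z p50,p90 [0.0373 0.0426]
front z p90 0.0412
neighbour rim z p50,p90 [0.0382 0.0425]
691 ((0.5653709173202515, -0.2807523310184479), 0.08026032894849777)
```

View pics/s10c.png

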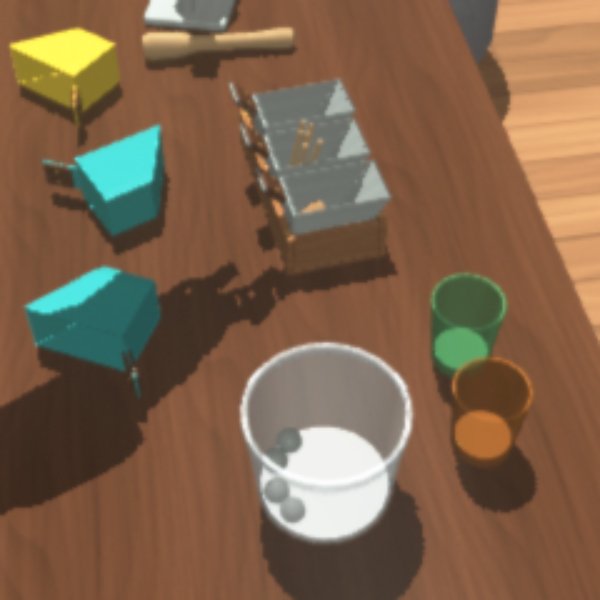

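The final crop shows all three bins seated in line (top bin at 305,100), four balls in the bucket (275–292, 440–510), and the tumblers and bucket in place. The arm is clear.

```bash
python3 -c "
from workcell import manip
print(manip.hand_in())"
```

```text
the job is handed in; nothing more can be done
None
```

The job is done and handed in at about 28 s of the 64 s limit. No verdict is reported, so what follows rests on my own last checks.

**How it was done:**
- **Tool tilt:** moves only turn the tool about its finger axis. I pushed the arm against its reach limit until the tool leaned about 42°, which let it grip the slab flat.
- **Pour:** I lifted the bin level, then turned about 164° around the finger axis over the bucket, which tipped the balls out.
- **Return:** I set the empty bin down on the table, regripped it about 7° rotated, and led its left bottom edge in about 6° low. I then pushed the cheek back, pressed down with about 38 N, released and backed off.

**Last checks:**
- **Balls:** all four lie in the upright bucket, and its measured centre is within about 1 mm of the start.
- **Bin:** its rim is level left to right within 0.5 mm, at the same height as the neighbouring bin, and about 1.4 mm sideways of the estimated seated place.
- **Other things:** the other two bins, the tumblers and the muddler look undisturbed in the picture. The lid was outside that last crop and I did not recheck it.
- **Robot:** the tool is clear, with near-zero force.

**One disagreement:** after the regrip, the depth picture put the bin about 7 mm from where my grip estimate had it. I corrected for that before inserting, and the next picture agreed to about 1 mm.

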